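# Screw a retort's clamping eye home with a turning bar

### The arm

A 6-joint arm with a two-finger parallel gripper is mounted at the origin on the work surface. World frame = base frame: x ahead of the robot, y to its left, z up, the work surface at z = 0. Lengths are in m, angles in rad, forces in N, time in s.
With the tool pointing down it reaches from about 0.325 to 0.775 m from the base axis. Payload 9.3 kg.
Tool frame: the origin (TCP) lies midway between the tips of the shut fingers; the grasp point (between the pads) lies 19 mm behind it; z points along the fingers, x is the direction in which the jaws open and shut, and the axes are right-handed (so a half turn about z gives the same grasp; the last joint's range is limited). The gripper opens to 85 mm and grips with 20 to 120 N. Pads are 22 mm wide; open, the fingers measure 114 mm over their backs; the gripper's body (76 mm by 85 mm) begins 54 mm behind the grasp point. The pads swing forward as they close: fully open they stand 13 mm farther back than shut.
Start: joints at [-1.474, 0.259, 0.021, 1.334, 0, 1.418], TCP at [0.136, -0.533, 0.231] pointing down, gripper open.
Joint ranges: [-3.04, 3.04], [-0.91, 1.82], [-1.04, 1.36], [-1.92, 1.95], [-1.52, 1.45], [-3.14, 3.14]. Speed limits (rad/s): [2.22, 2.22, 2.79, 3.14, 3.14, 3.14].

### API

Orientations are given as a rotation vector (axis times angle).
In Python, from cell import readout, cams, bot gives the robot as it stands.
- The arm moves only by the tool arm_command, never from a script. Its argument "rows" is a list of rows, each a list of 5 numbers: the shift along the tool's x, y, z scaled (see below), then the turn about the tool's z scaled (see below), then the opening, from 0 (shut) to 1 (fully open). In form: [[dx, dy, dz, turn, claw], ...]. A call has exactly 5 rows; each row shifts and turns the commanded pose from where the row before left it, along the tool's axes as they then stand; what a row does not reach is not made up. The controller multiplies each number of a shift by 0.25 m and each number of a turn by pi/2 rad. A row lasts 1/10 s, in which the tool goes at most 50 mm and 8.59 degrees, less where a joint would pass 70% of its speed; a pose out of reach is approached as far as the arm can. A call with a number of a shift or a turn outside -1 to 1 is refused whole. A call with a gripper value outside its range is refused whole. The fingers move at their own pace and stop on an object; the grip force is fixed at half the most. Time passes only in rows, so rows that do not move let the fingers close, or fill a call up. It gives the time, the measured TCP pose, the force and the opening at its end, in the units of the state.
- readout.get_obs(): the state, without advancing time (a new reading comes with each control period).
- cams.get_image(name): name is "side" or "top" or "wrist"; returns a dict with "color" (400x640x3 uint8, red, green, blue), "K" (3x3 intrinsics, pixels), "eye" and "attitude" of the camera in the world; the wrist camera has in their place "T_tool_cam" (4x4, takes a point from camera to tool coordinates, whose origin is the TCP and whose axes are the tool frame's). Camera axes: x right, y up, looking along -z (the intrinsics and any distortion apply to the point x, -y, -z); pixel columns grow to the right and rows downward; lengths in m; the calibration is good to about 2 mm. The wrist camera is an equidistant fisheye: a pixel r from the principal point sees the ray r / f radians off the axis. A picture is of the moment at which its call begins: read the wrist's pose just before it. There is no depth.
- bot.close_job(): hands the job in, once; it reports no verdict.
The state is a dict: "t": time; "q": joint angles; "joint_vel": joint speeds; "joint_torque": joint torques, N m; "tcp_pos": TCP position; "ee_rot": TCP orientation; "contact_force": force on the tool from outside, world axes, zero at the start; "ft_torque": the same for the moment, N m; "finger_gap": opening from 0.0 (shut) to 1.0 (fully open).
Only numpy, scipy, OpenCV 4.12 (cv2) and the standard library are available. Lean on these libraries where they do the work, as an engineer would, in place of code of your own. Each camera call takes 0.05 s, during which the arm holds its last target.

### The job

Take the steel turning bar from its rest, slide it through the loop of the screw eye on top of the sample retort and turn the eye clockwise until its shoulder is down on the brass washer and the washer's pointer has just begun to creep round with it, without forcing it further and without touching the eye with the gripper. Then draw the bar out, leaving the eye screwed home, and lay it back in the two notches of its rest, leaving everything else on the bench where it is.

Things in the scene. Friction and masses are not known exactly. Their poses are not given: they have to be found in the camera images.
- pot: The sample retort, a steel pot 106 mm across, fixed to the bench. Origin on the bench at the pot's middle, z up. A flat grey crossbar (28 x 148 x 12 mm, along the pot's y, top 86 mm above the bench, bolt heads rising 2 mm at its ends) lies over the lid; brass washer and screw eye sit on its middle, on the pot's vertical axis. Only washer and eye stand higher than 88 mm.
- loop (a point): Centre of the screw eye's round loop (steel, hole 20 mm wide, ring 8 mm thick, 36 mm across outside), on the turning axis, about 115 mm above the bench. x runs level through the hole (the bar goes in along +x or -x), y lies level in the plane of the ring, z up. A 12 mm bar in it swings about 0.75 rad either side of x before it bears on the ring and turns the eye.
- pointer (a point): Tip of the flat pointer of the brass washer under the eye (washer 34 mm across, 4 mm thick): 32 mm from the turning axis, 90 mm above the bench; x points outwards. The washer lies still while the eye runs free and turns with it once the shoulder is down. A creep of 1 to 5 mm at the tip (2 to 9 degrees) is right; 7 mm ruins it. Its place tells nothing of how far the eye has to go.
- bar: The turning bar: plain round steel rod, 12 mm thick, 220 mm long, round ends, 0.12 to 0.23 kg, lying in its rest. Origin at its middle, x along it. Held at its middle, 80 mm from the turning axis, it needs about 1 N sideways to turn the free eye and 5 to 6 N to drag the washer.
- rest: The bar's rest, fixed to the bench: a grey plate 170 x 70 mm with two V-notched saddles 12 mm thick, 65 mm either side of its middle, tops 60 mm above the bench. Origin on the bench at its middle, x along the lying bar, z up. The space between the saddles, above the 10 mm plate, is free for fingers.
- rest_axis (a point): Where the bar's middle lies when it rests in the notches: above the middle of the rest, 48.5 mm above the bench, x along the bar. The V notches are 90 degrees, about 35 mm wide at the top.
- crucible: Bystander: small white ceramic cup, 42 mm across, 38 mm high, between the pot and the rest; origin under its middle.
- jar: Bystander: small amber glass jar, 44 mm across, 65 mm high, between the pot and the rest; origin under its middle.
- tin_a: Bystander: aluminium sample tin, 84 mm across, 55 mm high, at one side; origin under its middle.
- tin_b: Bystander: another such tin, at the other side.
- brush: Bystander: bench brush lying at the left.
- spatula: Bystander: spatula lying at the right.
- eye: The screw eye; origin under its shoulder, 25 mm below the loop's centre. Clockwise from above screws it in, 0.5 mm down per rad. 0.6 to 1.6 rad remain, hidden, until the shoulder meets the washer: feel it. Running free takes about 0.08 N m; once down, it drags the washer along at about 0.45 N m. It stays where it is left, but turning it back loosens it. Work it with the bar only.
Things that resemble listed ones, but are neither listed nor needed, are in the scene too. Of the things that look like the bar, the largest one is meant.

How it is judged:
On the way, in this order (a step that is already met when the one before it is completed fails the run):
1. the bar is through the loop of the eye (x of loop in the frame of bar between -0.1 and 0.1 m and y of loop in the frame of bar between -0.009 and 0.009 m and z of loop in the frame of bar between -0.009 and 0.009 m), for 0.2 s.
2. with the bar through it, the eye is turned until its shoulder is on the washer and the pointer has begun to creep (0.8 mm or more at its tip) (all of step 1 and z of loop in the frame of pot below 0.11514 m and distance of pointer from where it was at the start of the episode above 0.0008 m), for 0.1 s.
At the end, for the whole second after the job is handed in: The eye is screwed home: its shoulder down on the washer (within 0.14 mm of height, a quarter radian of turn); the pointer has crept 0.8 to 7 mm from where it lay; the bar lies at rest in both notches of its rest, its middle within 25 mm lengthwise and 5 mm sideways of the rest's middle (z of loop in the frame of pot below 0.11514 m and distance of pointer from where it was at the start of the episode between 0.0008 and 0.007 m and x of bar in the frame of rest between -0.025 and 0.025 m and y of bar in the frame of rest between -0.005 and 0.005 m and z of bar in the frame of rest_axis between -0.004 and 0.004 m and angle between the x axis of bar and the x axis of rest, either way round below 0.08 rad and linear speed of bar below 0.02 m/s); the robot touches nothing.
It fails at once if the washer is dragged more than 7 mm at the pointer's tip (the eye is forced) (distance of pointer from where it was at the start of the episode above 0.007 m).
It fails at once if the bar is forced against the eye (over 75 N of contact) (contact force between bar and eye above 75 N).
It fails at once if the gripper touches the eye (contact force between the fingers and eye above 1 N).
It fails at once if a bystander is shifted by more than 25 mm (distance of any of crucible, jar, tin_a, tin_b, brush, spatula from where it was at the start of the episode above 0.025 m).
It also fails if it takes over 72 s, if anything falls off the work surface, if the arm or the gripper's body presses on something with over 40 N, if the wrist force passes 120 N, or if a joint passes its speed limit or range.

## Working session

There is one attempt and no reset: what is moved stays moved. The work goes in short steps, Python scripts to look and compute and a tool call to move; the robot and the scene stay as the last step left them, time stands still between calls to the robot, and variables do not carry over. Pictures are saved under pics/ and viewed, and the job is handed in when it is done.

Besides the shell and the picture viewer there is one more tool, called after "Request:" as name(argument=value, ...), one argument or row to a line, values as JSON. arm_command: Moves the arm, as the interface text tells. Its arguments: {"type":"object","properties":{"rows":{"type":"array"}},"required":["rows"]}

```bash
mkdir -p pics; ls; python3 - <<'E'
from cell import readout, cams, bot
import cv2
print(readout.get_obs())
for n in ["side","top","wrist"]:
    im=cams.get_image(n)
    cv2.imwrite(f"pics/{n}0.png",im["color"][:,:,::-1])
    print(n,{k:v for k,v in im.items() if k!="color"})
E
```

```text
pics
{'t': 0.0, 'q': array([-1.47360022e+00,  2.59201640e-01,  2.07455887e-02,  1.33369294e+00,
        1.60780961e-05,  1.41820734e+00]), 'joint_vel': array([ 1.21735455e-03, -9.04359268e-04,  7.47401293e-05, -4.23044949e-04,
       -2.06128219e-03,  4.51955988e-04]), 'joint_torque': array([-5.05691623e-04, -5.55642343e+01,  3.44525599e+01,  1.37081661e-02,
       -1.46851871e-04, -4.82226142e-06]), 'tcp_pos': array([ 0.1359358 , -0.53264424,  0.23065467]), 'ee_rot': array([-2.48007463e+00,  1.92680820e+00,  1.44144766e-03]), 'contact_force': array([0.58714552, 0.51679392, 0.3282132 ]), 'ft_torque': array([-0.00348368,  0.02370966, -0.02307147]), 'finger_gap': 0.9993295696060789}
side {'K': array([[417.20006838,   0.        , 309.17017319],
       [  0.        , 417.20006838, 199.7081959 ],
       [  0.        ,   0.        ,   1.        ]]), 'eye': array([0.13039966, 0.51580091, 0.86744128]), 'attitude': array([ 0.33985768, -0.85658963, -2.27851858])}
top {'K': array([[519.7105827 ,   0.        , 311.73266128],
       [  0.        , 519.7105827 , 202.20554109],
       [  0.        ,   0.        ,   1.        ]]), 'eye': array([ 0.47374605, -0.01520096,  1.74198228]), 'attitude': array([ 0.05186704, -0.04425105, -1.57713068])}
wrist {'K': array([[309.70691629,   0.        , 318.33630093],
       [  0.        , 309.70691629, 195.17586531],
       [  0.        ,   0.        ,   1.        ]]), 'T_tool_cam': array([[ 9.99999880e-01, -3.56442577e-04, -3.35208493e-04,
        -2.94524832e-04],
       [-4.46052597e-04, -9.45686312e-01, -3.25080297e-01,
        -8.36131094e-02],
       [-2.01129625e-04,  3.25080408e-01, -9.45686358e-01,
        -1.43337123e-01],
       [ 0.00000000e+00,  0.00000000e+00,  0.00000000e+00,
         1.00000000e+00]])}
```

View pics/side0.png

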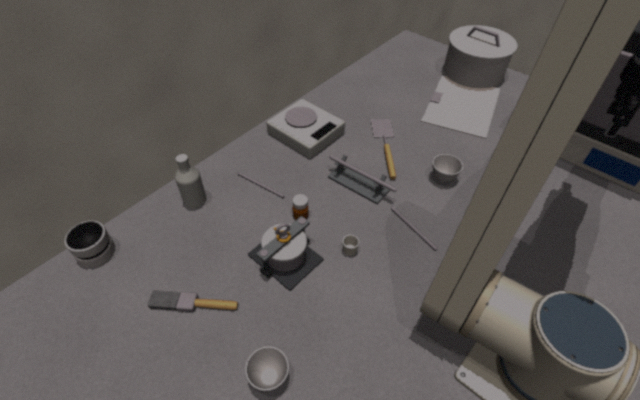

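View pics/top0.png

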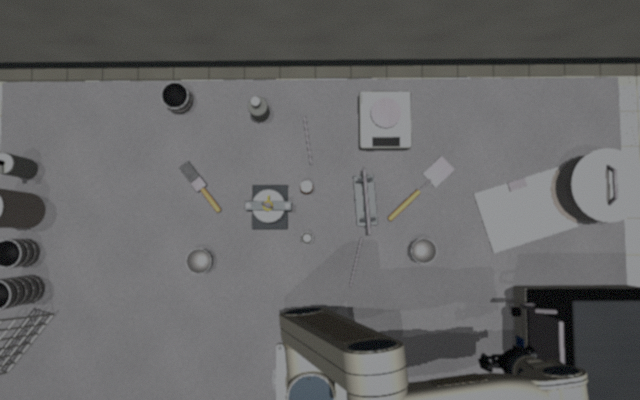

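View pics/wrist0.png

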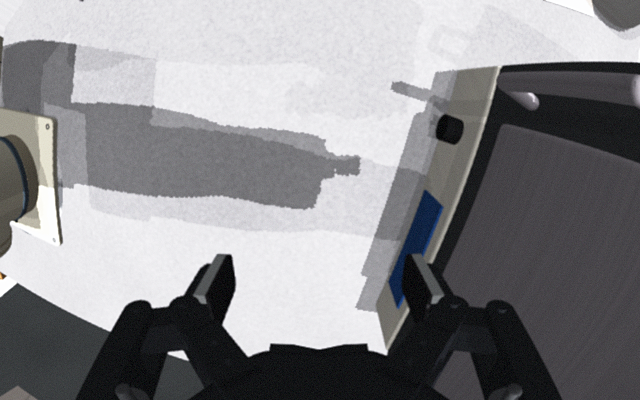

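```bash
cat > h.py <<'E'
import numpy as np, cv2
from scipy.spatial.transform import Rotation as R
from cell import readout, cams, bot
def cam(n):
    o=readout.get_obs(); im=cams.get_image(n)
    if n=="wrist":
        T=np.eye(4);T[:3,:3]=R.from_rotvec(o["ee_rot"]).as_matrix();T[:3,3]=o["tcp_pos"]
        M=T@im["T_tool_cam"]
    else:
        M=np.eye(4);M[:3,:3]=R.from_rotvec(im["attitude"]).as_matrix();M[:3,3]=im["eye"]
    return dict(img=im["color"],K=im["K"],M=M,fish=n=="wrist")
def ray(c,u,v):
    K=c["K"];x=(u-K[0,2])/K[0,0];y=(v-K[1,2])/K[1,1]
    if c["fish"]:
        r=np.hypot(x,y);s=np.sin(r)/max(r,1e-9);d=np.array([x*s,-y*s,-np.cos(r)])
    else: d=np.array([x,-y,-1.])
    d=c["M"][:3,:3]@d
    return c["M"][:3,3],d/np.linalg.norm(d)
def onz(c,u,v,z):
    o,d=ray(c,u,v);return o+d*(z-o[2])/d[2]
def proj(c,p):
    q=c["M"][:3,:3].T@(np.asarray(p)-c["M"][:3,3]);q=np.array([q[0],-q[1],-q[2]])
    if c["fish"]:
        h=np.hypot(q[0],q[1]);a=np.arctan2(h,q[2]);q2=q[:2]/max(h,1e-9)*a
    else:q2=q[:2]/q[2]
    return q2*[c["K"][0,0],c["K"][1,1]]+c["K"][:2,2]
def tri(l):
    A=np.zeros((3,3));b=np.zeros(3)
    for c,u,v in l:
        o,d=ray(c,u,v);P=np.eye(3)-np.outer(d,d);A+=P;b+=P@o
    p=np.linalg.solve(A,b);return p,[proj(c,p)-[u,v] for c,u,v in l]
def crop(c,x0,y0,x1,y1,s,f):
    cv2.imwrite(f,cv2.resize(c["img"][y0:y1,x0:x1,::-1],None,fx=s,fy=s,interpolation=cv2.INTER_CUBIC))
def save(c,f): cv2.imwrite(f,c["img"][:,:,::-1])
E
python3 - <<'E'
from h import *
t=cam("top");s=cam("side")
crop(t,235,160,395,260,5,"pics/tc.png");crop(s,230,130,430,280,4,"pics/sc.png")
for u,v,z in [(268,206,.09),(365,200,.05)]: print(onz(t,u,v,z))
E
```

```text
[0.56376627 0.13181358 0.09      ]
[ 0.5833271  -0.18109702  0.05      ]
```

View pics/tc.png

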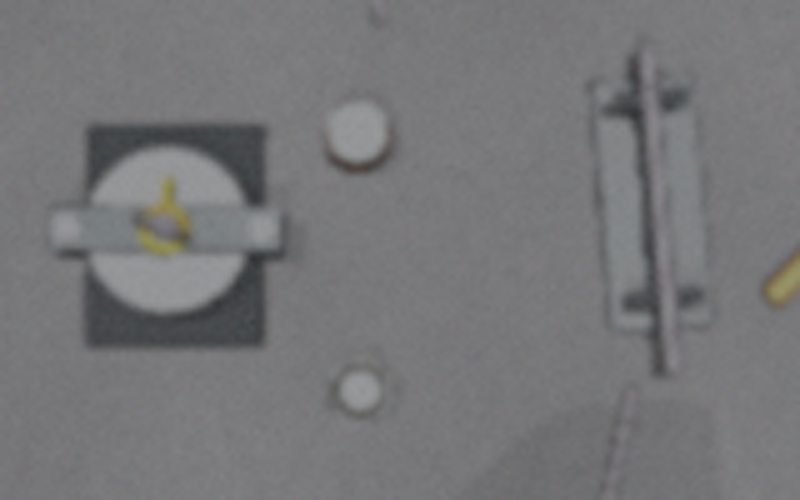

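View pics/sc.png

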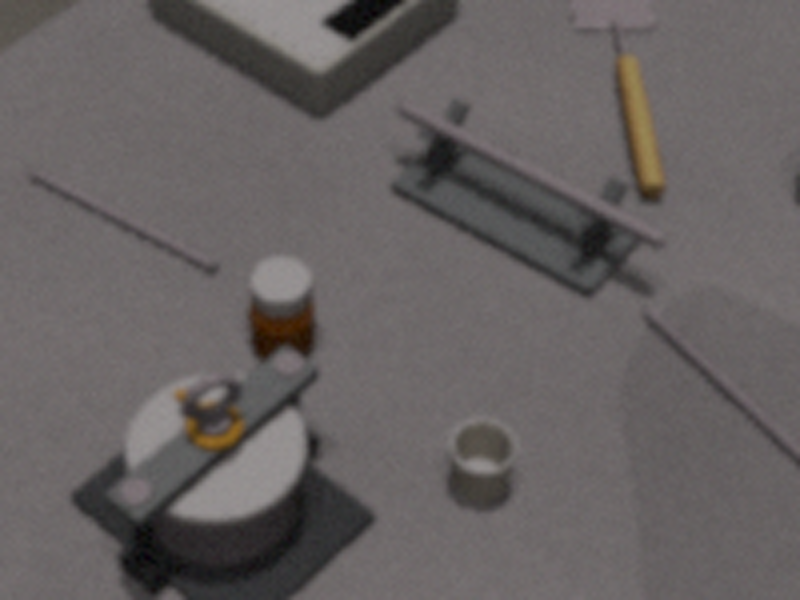

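```bash
python3 - <<'E'
from h import *
t=cam("top");s=cam("side")
T=lambda u,v:(t,235+u/5-.4,160+v/5-.4); S=lambda u,v:(s,230+u/4-.4,130+v/4-.4)
# bar ends
for a,b in [((645,45),(405,108)),((667,370),(658,240))]:
    print("bar end",tri([T(*a),S(*b)]))
print("pointer",tri([T(169,180),S(182,394)]))
print("bolt L",tri([T(66,230),S(130,490)]),"bolt R",tri([T(264,228),S(288,360)]))
print("washer",onz(t,235+165/5,160+230/5,.088))
for n,u,v,z in [("jar",358,130,.065),("cruc",360,390,.038)]: print(n,onz(*T(u,v),z))
o=readout.get_obs();print(R.from_rotvec(o["ee_rot"]).as_matrix().round(3))
E
```

```text
bar end (array([ 0.685466  , -0.17899456,  0.04728223]), [array([0.27322219, 0.36829965]), array([-0.51974114, -0.05155924])])
bar end (array([ 0.47342117, -0.18953493,  0.05144695]), [array([0.08438555, 0.14765567]), array([-0.20879352, -0.02690769])])
pointer (array([0.59657449, 0.13019336, 0.08720716]), [array([0.16875281, 0.18582632]), array([-0.34015146, -0.02352938])])
bolt L (array([0.56660328, 0.19723516, 0.09016221]), [array([-0.33655559, -0.34874736]), array([0.69067352, 0.03451173])]) bolt R (array([0.56601487, 0.07012287, 0.08859654]), [array([-0.01307276, -0.01599055]), array([0.02745692, 0.00239104])])
washer [0.56387525 0.13199156 0.088     ]
jar [0.63044067 0.01013968 0.065     ]
cruc [0.46219128 0.01027545 0.038     ]
[[ 0.247 -0.969 -0.   ]
 [-0.969 -0.247  0.   ]
 [-0.    -0.    -1.   ]]
```

Request:
arm_command(
  rows=[
    [-0.06,-0.138,0,0,1],
    [-0.06,-0.138,0,0,1],
    [-0.06,-0.138,0,0,1],
    [-0.06,-0.138,0,0,1],
    [-0.06,-0.138,0,0,1],
  ],
)

```text
t: 0.85
tcp_pos: [0.2855, -0.4166, 0.2314]
ee_rot: [2.481, -1.928, 0.0]
contact_force: [0.0, -0.5, 0.8]
finger_gap: 1.002
```

Request:
arm_command(
  rows=[
    [-0.06,-0.138,0,0,1],
    [-0.06,-0.138,0,0,1],
    [-0.06,-0.138,0,0,1],
    [-0.06,-0.138,0,0,1],
    [-0.06,-0.138,0,0,1],
  ],
)

```text
t: 1.35
tcp_pos: [0.4343, -0.3011, 0.2314]
ee_rot: [2.481, -1.927, 0.0]
contact_force: [0.4, -0.7, 0.1]
finger_gap: 1.0
```

Request:
arm_command(
  rows=[
    [-0.06,-0.138,0,0,1],
    [-0.06,-0.138,0,0,1],
    [-0.06,-0.138,0,0,1],
    [-0.06,-0.138,0,0,1],
    [-0.06,-0.138,0,0,1],
  ],
)

```text
t: 1.85
tcp_pos: [0.5829, -0.1858, 0.2313]
ee_rot: [2.481, -1.927, 0.0]
contact_force: [0.3, -1.2, -0.2]
finger_gap: 0.998
```

Request:
arm_command(
  rows=[
    [0,0,0,-0.094,1],
    [0,0,0,-0.094,1],
    [0,0,0,-0.094,1],
    [0,0,0,-0.094,1],
    [0,0,0,-0.094,1],
  ],
)

```text
t: 2.35
tcp_pos: [0.5818, -0.1869, 0.2312]
ee_rot: [-3.012, 0.893, 0.0]
contact_force: [0.0, -1.0, 0.1]
finger_gap: 0.998
```

Request:
arm_command(
  rows=[
    [0,0,0,-0.094,1],
    [0,0,0,-0.094,1],
    [0,0,0,-0.094,1],
    [0,0,0,-0.094,1],
    [0,0,0,-0.094,1],
  ],
)

```text
t: 2.85
tcp_pos: [0.5818, -0.1869, 0.2312]
ee_rot: [-3.131, -0.254, 0.0]
contact_force: [0.6, 0.2, -0.4]
finger_gap: 0.998
```

Request:
arm_command(
  rows=[
    [0,0,0,-0.094,1],
    [0,0,0,-0.094,1],
    [0,0,0,-0.094,1],
    [0,0,0,-0.094,1],
    [0,0,0,-0.094,1],
  ],
)

```text
t: 3.35
tcp_pos: [0.5818, -0.187, 0.2312]
ee_rot: [-2.829, -1.366, 0.0]
contact_force: [-0.6, -0.4, -1.4]
finger_gap: 1.0
```

Request:
arm_command(
  rows=[
    [0,0,0,-0.094,1],
    [0,0,0,-0.094,1],
    [0,0,0,-0.094,1],
    [0,0,0,-0.094,1],
    [0,0,0,-0.094,1],
  ],
)

```text
t: 3.85
tcp_pos: [0.5818, -0.187, 0.2312]
ee_rot: [-2.145, -2.295, 0.0]
contact_force: [-1.1, 0.2, 0.5]
finger_gap: 0.998
```

```bash
cat >> h.py <<'E'
def state():
    o=readout.get_obs();m=R.from_rotvec(o["ee_rot"]).as_matrix()
    yaw=np.arctan2(m[1,0],m[0,0]);
    print("t %.2f"%o["t"],"tcp",o["tcp_pos"].round(4),"yaw %.3f"%yaw,"tilt",np.degrees(np.arccos(-m[2,2])).round(2),"F",o["contact_force"].round(2),"M",o["ft_torque"].round(3),"gap %.3f"%o["finger_gap"],"q",o["q"].round(3))
    return o,m,yaw
def goto(p,yaw):
    "scaled total shift in current tool axes and scaled total turn (about tool z)"
    o,m,y=state(); d=m.T@(np.array(p)-o["tcp_pos"]); dy=(yaw-y+np.pi)%(2*np.pi)-np.pi
    print("shift scaled",(d/.25).round(4),"turn scaled %.4f"%(-dy/(np.pi/2)))
E
python3 - <<'E'
from h import *
state();c=cam("wrist");save(c,"pics/w1.png")
print(proj(c,[.5795,-.184,.049]))
E
```

```text
t 3.85 tcp [ 0.5818 -0.187   0.2312] yaw 1.638 tilt 0.01 F [-1.06  0.25  0.45] M [ 0.001 -0.014  0.004] gap 0.998 q [-0.448  0.365  0.176  1.382  0.    -0.516]
[320.99892553 169.18423793]
```

View pics/w1.png

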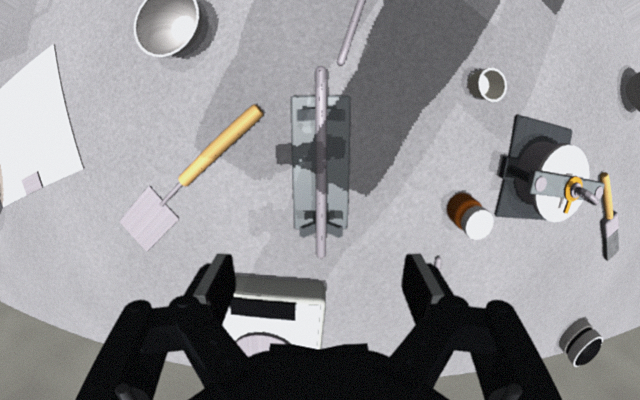

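```bash
python3 - <<'E'
from h import *
c=cam("wrist");np.savez("w1.npz",**c)
crop(c,270,50,380,270,2.7,"pics/w1r.png");crop(c,460,90,640,270,3.3,"pics/w1p.png")
E
```

```text
(no output)
```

View pics/w1r.png

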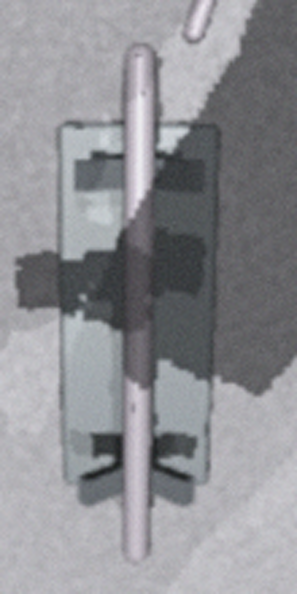

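View pics/w1p.png

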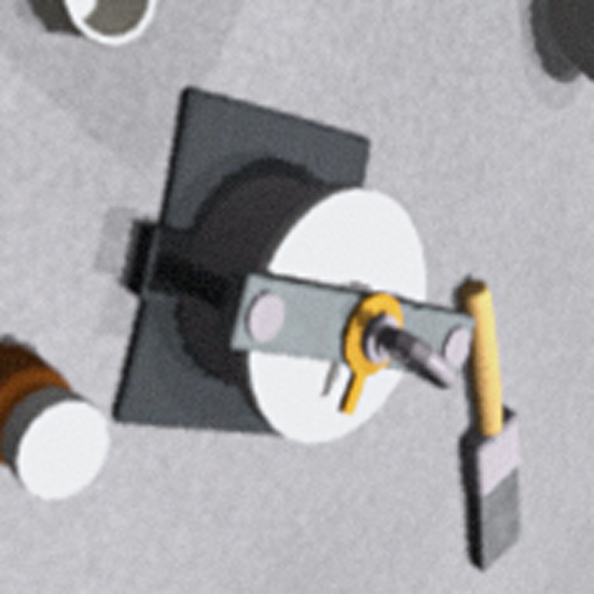

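```bash
python3 - <<'E'
from h import *
c=dict(np.load("w1.npz"))
W=lambda u,v:(c,270+u/2.7-.3,50+v/2.7-.3)
# bar edges at two lengths
a=onz(*W(139.5,48),.0485);b=onz(*W(136,560),.0485);print(a,b,np.linalg.norm(a-b),"mid",(a+b)/2,"ang",np.arctan2(b[1]-a[1],b[0]-a[0]))
P=[onz(*W(*p),.010) for p in [(60,123),(217,125),(211,484),(62,482)]]
print(np.array(P).round(4),"mid",np.mean(P,0).round(4),"ang",np.arctan2(*(P[2]+P[3]-P[0]-P[1])[[1,0]]))
t=cam("top");s=cam("side")
for e,(u,v),q in [("near",(139.5,48),(658,240)),("far",(136,560),(405,108))]:
    print(e,tri([W(u,v),(s,230+q[0]/4-.4,130+q[1]/4-.4)]))
goto([.5795,-.184,.12],1.62)
E
```

```text
[ 0.4711054  -0.19213931  0.0485    ] [ 0.68845566 -0.176387    0.0485    ] 0.21792033322539747 mid [ 0.57978053 -0.18426315  0.0485    ] ang 0.07234781045853625
[[ 0.5029 -0.2235  0.01  ]
 [ 0.4985 -0.1562  0.01  ]
 [ 0.6661 -0.1417  0.01  ]
 [ 0.6705 -0.2134  0.01  ]] mid [ 0.5845 -0.1837  0.01  ] ang 0.07353399814849872
near (array([ 0.47236289, -0.19150844,  0.0503233 ]), [array([0.53739888, 1.09467755]), array([0.48547732, 0.04817643])])
far (array([ 0.68392741, -0.17681238,  0.05175065]), [array([-0.04085282, -1.89461759]), array([-0.55403661, -0.5712155 ])])
t 4.05 tcp [ 0.5818 -0.187   0.2312] yaw 1.628 tilt 0.01 F [-0.87  0.14 -0.74] M [-0.007 -0.009 -0.074] gap 0.999 q [-0.448  0.365  0.176  1.382 -0.    -0.505]
shift scaled [ 0.0124 -0.0083  0.4449] turn scaled 0.0049
```

Request:
arm_command(
  rows=[
    [0.006,-0.003,0.16,-0.009,1],
    [0.006,-0.003,0.16,0,1],
    [0,0,0.16,0,1],
    [0,0,0.16,0,1],
    [0,0,0,0,1],
  ],
)

```text
t: 4.55
tcp_pos: [0.5772, -0.1828, 0.0665]
ee_rot: [-2.134, -2.294, 0.004]
contact_force: [-0.9, -0.0, 0.4]
finger_gap: 0.999
```

```bash
python3 - <<'E'
from h import *
goto([.580,-.184,.031],1.644)
c=cam("wrist");save(c,"pics/w2.png");np.savez("w2.npz",**c)
E
```

```text
t 4.55 tcp [ 0.5772 -0.1828  0.0665] yaw 1.643 tilt 0.51 F [-0.91 -0.04  0.41] M [ 0.057  0.015 -0.053] gap 0.999 q [-0.445  0.447 -0.127  1.005 -0.    -0.517]
shift scaled [-0.0063  0.0118  0.1417] turn scaled -0.0008
```

View pics/w2.png

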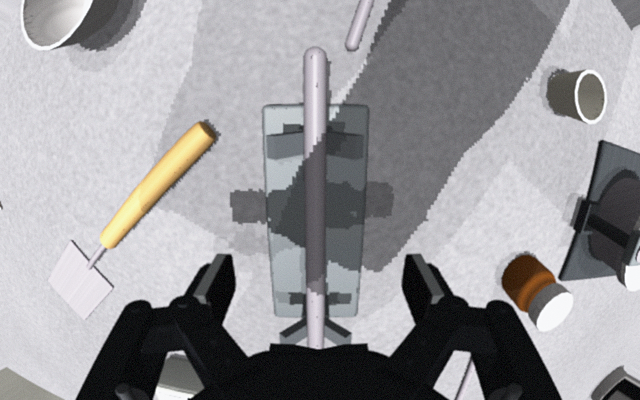

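```bash
python3 - <<'E'
from h import *
a=dict(np.load("w1.npz"));b=dict(np.load("w2.npz"))
print(tri([(a,321.4,67.5),(b,315.5,48)]), onz(b,315.5,48,.0485))
goto([.580,-.184,.031],1.644)
E
```

```text
(array([ 0.47223122, -0.19179223,  0.06300549]), [array([ 0.37002834, -0.06813427]), array([-0.78170296,  0.15046983])]) [ 0.4699108  -0.19166783  0.0485    ]
t 4.60 tcp [ 0.5788 -0.1835  0.0697] yaw 1.644 tilt 0.27 F [0.48 0.01 0.32] M [-0.056 -0.003  0.018] gap 0.999 q [-0.445  0.445 -0.122  1.008  0.    -0.518]
shift scaled [-0.0028  0.0053  0.1547] turn scaled -0.0003
```

Request:
arm_command(
  rows=[
    [0,0,0.08,0,1],
    [0,0,0.075,0,1],
    [0,0,0,0,1],
    [0,0,0,0,1],
    [0,0,0,0,1],
  ],
)

```text
t: 5.1
tcp_pos: [0.5812, -0.1846, 0.0347]
ee_rot: [2.135, 2.301, 0.001]
contact_force: [0.3, 1.0, -0.7]
finger_gap: 0.999
```

```bash
python3 - <<'E'
from h import *
goto([.580,-.184,.031],1.644)
c=cam("wrist");save(c,"pics/w3.png")
E
```

```text
t 5.10 tcp [ 0.5812 -0.1846  0.0347] yaw 1.646 tilt 0.17 F [ 0.26  1.   -0.65] M [-0.016 -0.014 -0.002] gap 0.999 q [-0.445  0.474 -0.172  0.922  0.    -0.52 ]
shift scaled [ 0.0027 -0.0045  0.0147] turn scaled 0.0011
```

View pics/w3.png

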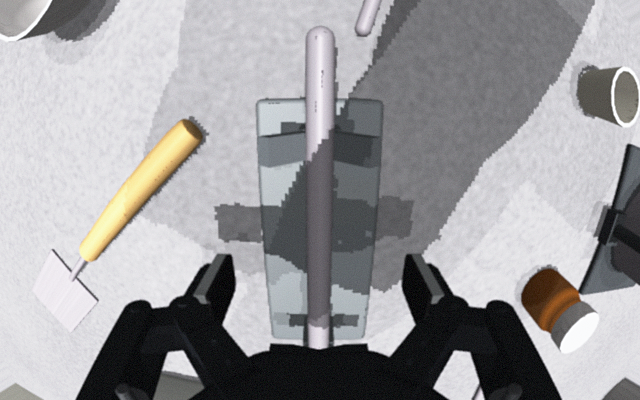

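Request:
arm_command(
  rows=[
    [0,0,0.014,0,1],
    [0,0,0,0,1],
    [0,0,0,0,0],
    [0,0,0,0,0],
    [0,0,0,0,0],
  ],
)

```text
t: 5.65
tcp_pos: [0.5801, -0.1841, 0.0291]
ee_rot: [-2.136, -2.304, 0.0]
contact_force: [-0.3, 0.2, 0.2]
finger_gap: 0.514
```

Request:
arm_command(
  rows=[
    [0,0,0,0,0],
    [0,0,0,0,0],
    [0,0,0,0,0],
    [0,0,0,0,0],
    [0,0,0,0,0],
  ],
)

```text
t: 6.15
tcp_pos: [0.5802, -0.1845, 0.0292]
ee_rot: [2.136, 2.303, -0.0]
contact_force: [-1.3, -4.3, 0.9]
finger_gap: 0.117
```

```bash
python3 - <<'E'
from h import *
state()
c=cam("wrist");save(c,"pics/w4.png")
E
```

```text
t 6.15 tcp [ 0.5802 -0.1845  0.0292] yaw 1.646 tilt 0.04 F [-1.27 -4.34  0.94] M [-0.724  0.096 -0.008] gap 0.117 q [-0.445  0.48  -0.179  0.912 -0.001 -0.521]
```

View pics/w4.png

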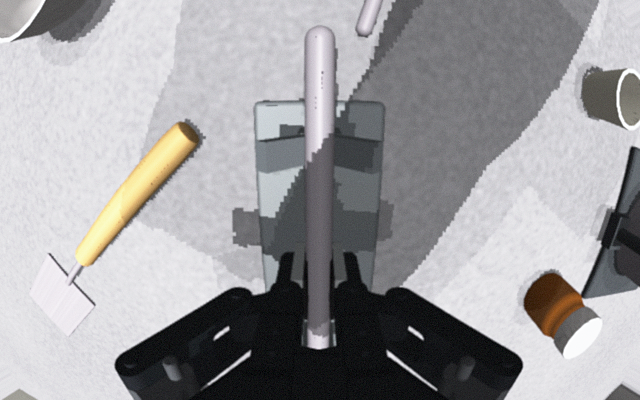

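Request:
arm_command(
  rows=[
    [0,0,-0.04,0,0],
    [0,0,-0.1,0,0],
    [0,0,-0.16,0,0],
    [0,0,-0.18,0,0],
    [0,0,-0.18,0,0],
  ],
)

```text
t: 6.7
tcp_pos: [0.5795, -0.1833, 0.196]
ee_rot: [-2.135, -2.303, -0.001]
contact_force: [0.6, -0.1, -0.7]
finger_gap: 0.118
```

Request:
arm_command(
  rows=[
    [0.16,0,-0.1,0,0],
    [0.18,0,-0.06,0,0],
    [0.18,0,0,0,0],
    [0.14,0,0,0,0],
    [0,0,0,0,0],
  ],
)

```text
t: 7.2
tcp_pos: [0.5666, -0.0152, 0.2351]
ee_rot: [-2.13, -2.308, -0.002]
contact_force: [-1.4, -0.3, -1.0]
finger_gap: 0.118
```

Request:
arm_command(
  rows=[
    [0,0,0,0,0],
    [0,0,0,0,0],
    [0,0,0,0,0],
    [0,0,0,0,0],
    [0,0,0,0,0],
  ],
)

```text
t: 7.7
tcp_pos: [0.5677, -0.0202, 0.2339]
ee_rot: [-2.137, -2.302, 0.0]
contact_force: [-0.3, 0.5, -1.2]
finger_gap: 0.118
```

```bash
python3 - <<'E'
from h import *
state()
c=cam("wrist");save(c,"pics/w5.png");np.savez("w5.npz",**c)
print(proj(c,[.565,.132,.115]))
E
```

```text
t 7.70 tcp [ 0.5677 -0.0202  0.2339] yaw 1.645 tilt 0.02 F [-0.25  0.49 -1.16] M [0.041 0.028 0.006] gap 0.118 q [-0.183  0.289  0.071  1.353  0.    -0.258]
[473.06048726 197.82836513]
```

View pics/w5.png

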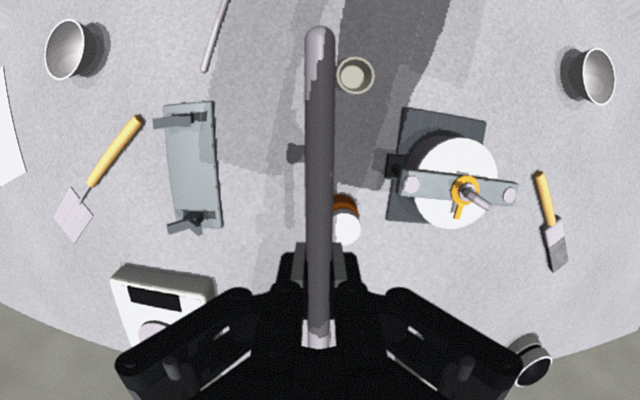

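```bash
python3 - <<'E'
from h import *
c=dict(np.load("w5.npz"))
crop(c,380,140,540,260,5,"pics/w5p.png")
E
```

```text
(no output)
```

View pics/w5p.png

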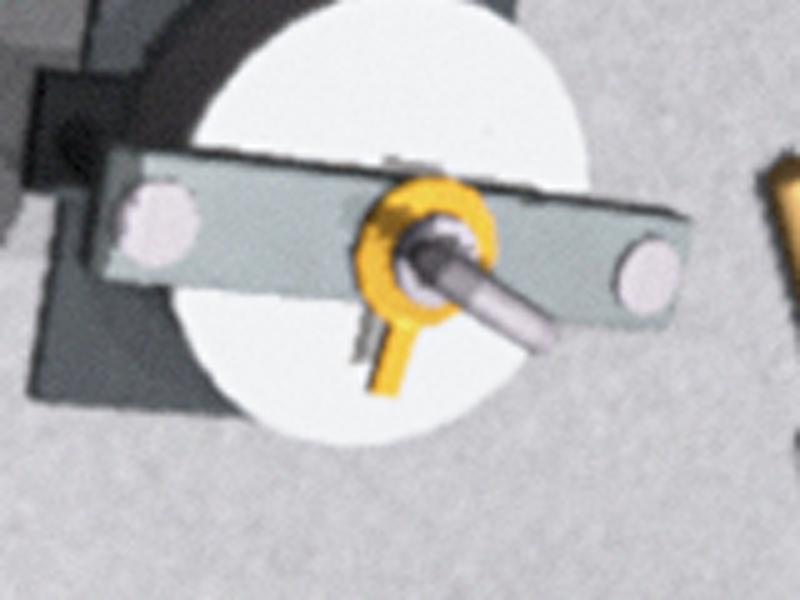

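Request:
arm_command(
  rows=[
    [0.12,-0.02,0,0,0],
    [0.18,-0.03,0,0,0],
    [0.18,-0.03,0,0,0],
    [0.18,-0.03,0,0,0],
    [0.18,-0.03,0,0,0],
  ],
)

```text
t: 8.25
tcp_pos: [0.5164, 0.1885, 0.2341]
ee_rot: [2.137, 2.303, 0.0]
contact_force: [1.7, -0.4, -1.3]
finger_gap: 0.12
```

Request:
arm_command(
  rows=[
    [0.18,-0.03,0,0,0],
    [0.14,-0.02,0,0,0],
    [0,0,0,0,0],
    [0,0,0,0,0],
    [0,0,0,0,0],
  ],
)

```text
t: 8.75
tcp_pos: [0.4987, 0.2654, 0.234]
ee_rot: [2.137, 2.303, -0.0]
contact_force: [-0.8, -0.1, -1.8]
finger_gap: 0.12
```

```bash
python3 - <<'E'
from h import *
state()
c=cam("wrist");save(c,"pics/w6.png");np.savez("w6.npz",**c)
u=proj(c,[.565,.132,.115]).astype(int);print(u)
t=cam("top");crop(t,235,175,305,235,10,"pics/tc6.png")
x0,y0=u[0]-60,u[1]-50;print(x0,y0);crop(c,x0,y0,x0+120,y0+90,6,"pics/w6p.png")
E
```

```text
t 8.75 tcp [0.4987 0.2654 0.234 ] yaw 1.646 tilt 0.02 F [-0.79 -0.08 -1.76] M [ 0.015 -0.056 -0.01 ] gap 0.120 q [ 0.341  0.284  0.063  1.351 -0.     0.266]
[183 241]
123 191
```

View pics/w6p.png

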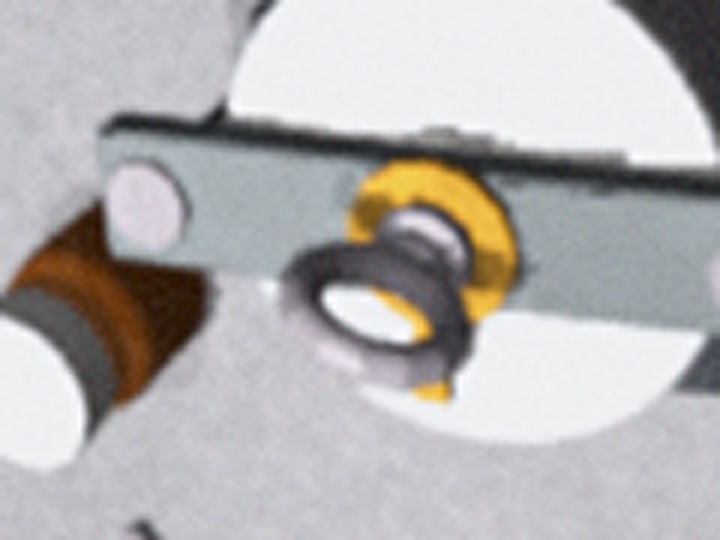

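View pics/tc6.png

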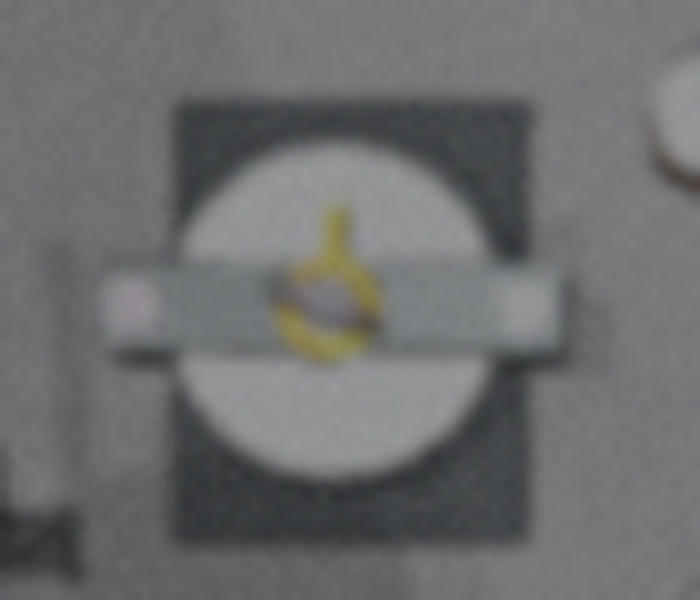

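```bash
python3 - <<'E'
from h import *
c=dict(np.load("w6.npz"));w5=dict(np.load("w5.npz"));t=cam("top");s=cam("side")
W=lambda u,v:(c,123+u/6-.4,191+v/6-.4)
# horizontal diameter
n=[onz(*W(*p),.115) for p in [(285,290),(472,350),(320,300),(430,335)]]
for a,b in [(0,1),(2,3)]:
    d=n[a]-n[b];print(n[a],n[b],"width",np.linalg.norm(d),"mid",(n[a]+n[b])/2,"plane ang",np.arctan2(d[1],d[0])%np.pi)
T=lambda u,v,z:onz(t,235+u/10-.45,175+v/10-.45,z)
a,b=T(275,283,.115),T(375,325,.115);d=b-a;print("top",a,b,np.linalg.norm(d),(a+b)/2,np.arctan2(d[1],d[0])%np.pi)
print("washer top",T(328,308,.09),"w5",onz(w5,380+427/5-.4,140+250/5-.4,.088),"w6",onz(*W(437,235),.09))
print("pointer w5",onz(w5,380+385/5,140+393/5,.09))
print("loop tri w6+top",tri([W(375,315),(t,235+32.5-.45,175+30.4-.45)]))
crop(s,255,200,325,260,10,"pics/s6.png")
# pot lid center
E
```

```text
[0.56382164 0.11696479 0.115     ] [0.57112356 0.15186703 0.115     ] width 0.03565787390409188 mid [0.5674726  0.13441591 0.115     ] plane ang 1.3645601404057472
[0.56492282 0.12371972 0.115     ] [0.56915451 0.14425909 0.115     ] width 0.020970762507024857 mid [0.56703866 0.1339894  0.115     ] plane ang 1.367611458294805
top [0.5724326  0.14825037 0.115     ] [0.55901773 0.11688841 0.115     ] 0.03411057326901565 [0.56572516 0.13256939 0.115     ] 1.16660449096376
washer top [0.56585387 0.13388131 0.09      ] w5 [0.56494932 0.13588483 0.088     ] w6 [0.56277791 0.13673093 0.09      ]
pointer w5 [0.59766348 0.13297417 0.09      ]
loop tri w6+top (array([0.56638679, 0.13321099, 0.11411464]), [array([-0.5163726 , -0.61955745]), array([-0.18048952, -0.19392134])])
```

View pics/s6.png

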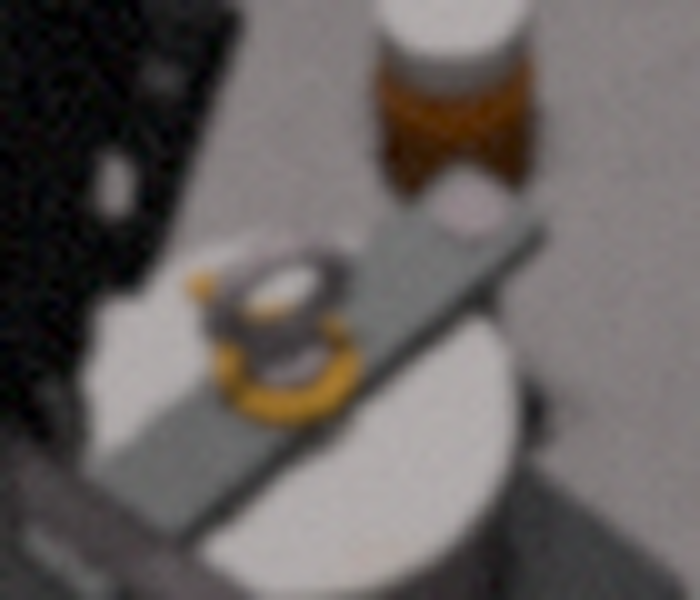

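```bash
python3 - <<'E'
from h import *
c=dict(np.load("w6.npz"));w5=dict(np.load("w5.npz"))
W=lambda u,v:(c,123+u/6-.4,191+v/6-.4)
a,b=[onz(*W(*p),.115) for p in [(297,260),(463,365)]];d=b-a
print(a,b,np.linalg.norm(d),(a+b)/2,np.arctan2(d[1],d[0]))
for k in (w5,c):
    e=np.array([.566,.133,.115])-k["M"][:3,3];print("edge-on cam azimuth",np.arctan2(e[1],e[0]))
E
```

```text
[0.55766451 0.12015049 0.115     ] [0.5743086 0.1498915 0.115    ] 0.03408156862360781 [0.56598656 0.135021   0.115     ] 1.0605861653500912
edge-on cam azimuth 1.0955221114989893
edge-on cam azimuth -0.6970728739815654
```

Request:
arm_command(
  rows=[
    [0,0,0,0.085,0],
    [0,0,0,0.085,0],
    [0,0,0,0.085,0],
    [0,0,0,0.085,0],
    [0,0,0,0,0],
  ],
)

```text
t: 9.45
tcp_pos: [0.4987, 0.2654, 0.2341]
ee_rot: [2.671, 1.654, 0.0]
contact_force: [0.6, 0.3, -1.0]
finger_gap: 0.116
```

```bash
cat >> h.py <<'E'
C=np.array([.566,.1335])
def at(s,th,z=.096):
    "gripper on the -x side of the loop, s from axis, bar heading th"
    return [*(C-s*np.array([np.cos(th),np.sin(th)])),z],th+np.pi/2
E
python3 - <<'E'
from h import *
goto(*at(.150,-.46,.16))
E
```

```text
t 9.45 tcp [0.4987 0.2654 0.2341] yaw 1.109 tilt 0.0 F [ 0.63  0.25 -1.04] M [ 0.016  0.01  -0.001] gap 0.116 q [ 0.341  0.283  0.063  1.351 -0.     0.802]
shift scaled [-0.3534 -0.1239  0.2964] turn scaled -0.0011
```

Request:
arm_command(
  rows=[
    [-0.08,-0.03,0.05,0,0],
    [-0.1,-0.034,0.1,0,0],
    [-0.1,-0.03,0.1,0,0],
    [-0.073,-0.03,0.046,0,0],
    [0,0,0,0,0],
  ],
)

```text
t: 9.95
tcp_pos: [0.4291, 0.1989, 0.1588]
ee_rot: [-2.665, -1.661, 0.005]
contact_force: [-0.1, -0.2, -0.3]
finger_gap: 0.122
```

Request:
arm_command(
  rows=[
    [0,0,0.1,0,0],
    [0,0,0.1,0,0],
    [0,0,0.05,0,0],
    [0,0,0,0,0],
    [0,0,0,0,0],
  ],
)

```text
t: 10.45
tcp_pos: [0.4324, 0.2008, 0.0982]
ee_rot: [2.667, 1.66, 0.001]
contact_force: [0.5, 0.5, -0.6]
finger_gap: 0.113
```

```bash
python3 - <<'E'
from h import *
goto(*at(.150,-.46,.096))
c=cam("wrist");save(c,"pics/w7.png");np.savez("w7.npz",**c)
s=cam("side");crop(s,230,180,350,280,6,"pics/s7.png")
t=cam("top");crop(t,235,175,315,255,7,"pics/t7.png")
print(proj(c,[.566,.1335,.115]))
E
```

```text
t 10.45 tcp [0.4324 0.2008 0.0982] yaw 1.114 tilt 0.05 F [ 0.51  0.47 -0.6 ] M [ 0.001 -0.017  0.032] gap 0.113 q [ 0.259  0.216 -0.393  0.961  0.     0.716]
shift scaled [-0.0041 -0.0015  0.009 ] turn scaled 0.0018
[316.24434237 425.45026381]
```

View pics/w7.png

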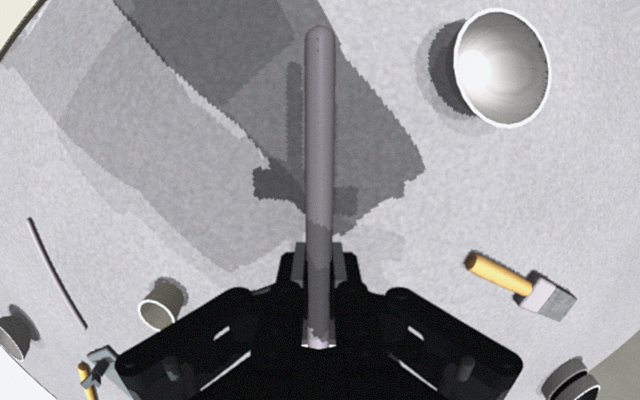

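View pics/s7.png

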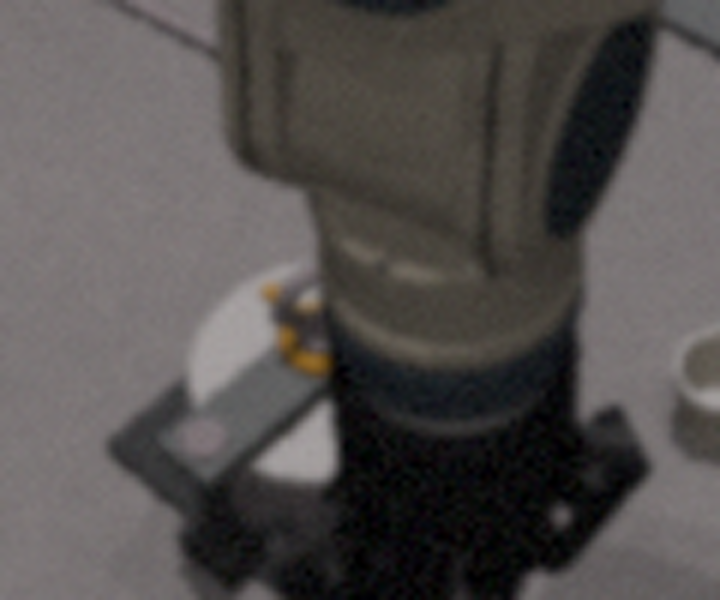

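View pics/t7.png

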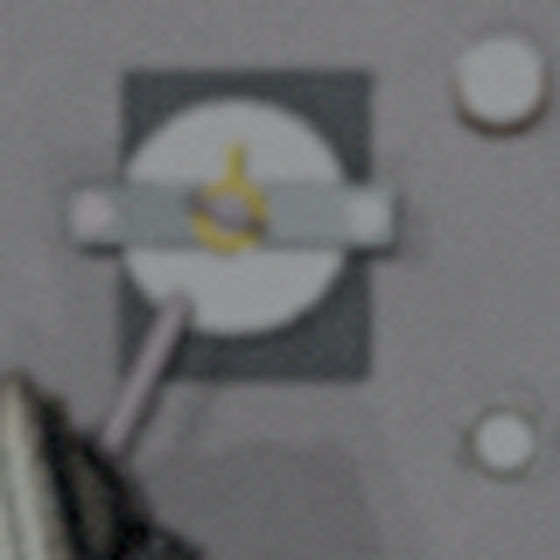

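```bash
python3 - <<'E'
from h import *
t=cam("top");acc=t["img"].astype(float)
for i in range(5): acc+=cam("top")["img"]
acc/=6;t["img"]=np.clip(acc*1.6,0,255).astype(np.uint8)
np.savez("t8.npz",**t,acc=acc)
crop(t,245,185,295,245,12,"pics/t8.png")
state()
E
```

```text
t 10.90 tcp [0.4317 0.2007 0.0978] yaw 1.112 tilt 0.03 F [-0.64 -0.08 -1.34] M [ 0.001  0.035 -0.015] gap 0.119 q [ 0.259  0.216 -0.395  0.96   0.     0.717]
```

View pics/t8.png

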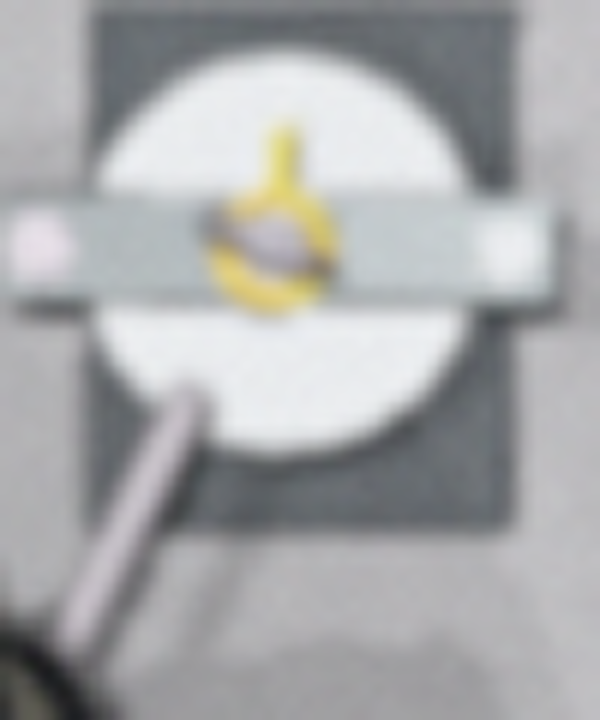

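Request:
arm_command(
  rows=[
    [-0.006,0,0.008,0,0],
    [0,0.04,0,0,0],
    [0,0.04,0,0,0],
    [0,0,0,0,0],
    [0,0,0,0,0],
  ],
)

```text
t: 11.4
tcp_pos: [0.4492, 0.1901, 0.0953]
ee_rot: [-2.669, -1.657, 0.001]
contact_force: [0.1, -0.7, -0.8]
finger_gap: 0.116
```

```bash
python3 - <<'E'
from h import *
goto(*at(.130,-.46,.096))
t=cam("top");acc=t["img"].astype(float)
for i in range(5): acc+=cam("top")["img"]
acc/=6;t["img"]=np.clip(acc*1.6,0,255).astype(np.uint8)
crop(t,245,185,295,245,12,"pics/t9.png")
E
```

```text
t 11.40 tcp [0.4492 0.1901 0.0953] yaw 1.111 tilt 0.02 F [ 0.07 -0.68 -0.8 ] M [ 0.035  0.001 -0.037] gap 0.116 q [ 0.228  0.237 -0.373  0.961  0.     0.688]
shift scaled [ 0.0046 -0.0008 -0.0027] turn scaled 0.0003
```

View pics/t9.png

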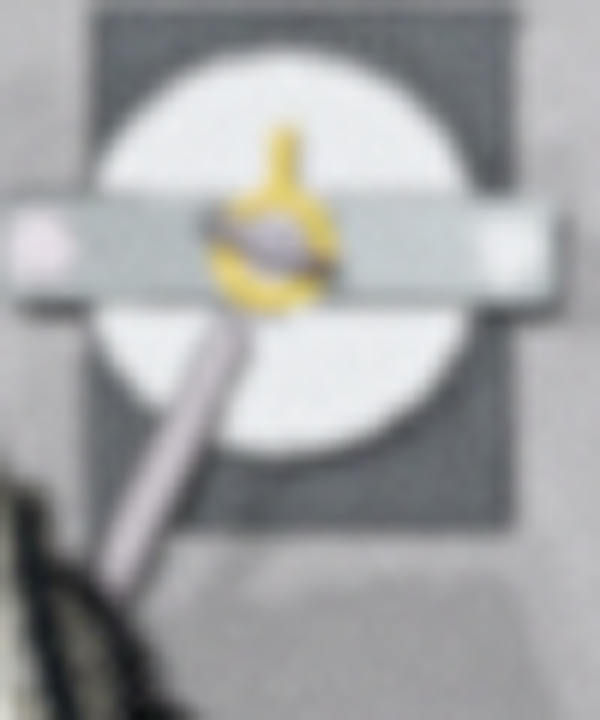

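Request:
arm_command(
  rows=[
    [0.002,0.02,-0.002,0,0],
    [0,0.02,0,0,0],
    [0,0.02,0,0,0],
    [0,0.01,0,0,0],
    [0,0.0,0,0,0],
  ],
)

```text
t: 12.2
tcp_pos: [0.4652, 0.1829, 0.0959]
ee_rot: [-2.669, -1.658, 0.0]
contact_force: [-0.2, 0.1, -1.1]
finger_gap: 0.115
```

```bash
python3 - <<'E'
from h import *
goto(*at(.130,-.46,.096))
E
```

```text
t 12.20 tcp [0.4652 0.1829 0.0959] yaw 1.112 tilt 0.0 F [-0.17  0.1  -1.07] M [ 0.005 -0.014 -0.   ] gap 0.115 q [ 0.207  0.255 -0.346  0.97  -0.     0.666]
shift scaled [ 0.0022 -0.0709 -0.0003] turn scaled 0.0005
```

Request:
arm_command(
  rows=[
    [0,0.02,0,0,0],
    [0,0.02,0,0,0],
    [0,0.0,0,0,0],
    [0,0.0,0,0,0],
    [0,0.0,0,0,0],
  ],
)

```text
t: 12.7
tcp_pos: [0.4736, 0.1787, 0.096]
ee_rot: [-2.668, -1.658, 0.0]
contact_force: [-0.0, -0.4, -1.0]
finger_gap: 0.116
```

```bash
python3 - <<'E'
from h import *
goto(*at(.130,-.46,.096))
t=cam("top");acc=t["img"].astype(float)
for i in range(5): acc+=cam("top")["img"]
acc/=6;t["img"]=np.clip(acc*1.6,0,255).astype(np.uint8)
crop(t,245,185,295,245,12,"pics/t10.png")
c=cam("wrist");save(c,"pics/w10.png")
E
```

```text
t 12.70 tcp [0.4736 0.1787 0.096 ] yaw 1.112 tilt 0.01 F [-0.04 -0.44 -1.04] M [-0.05  -0.013  0.   ] gap 0.116 q [ 0.195  0.265 -0.331  0.975  0.     0.653]
shift scaled [ 0.0023 -0.1085  0.    ] turn scaled 0.0009
```

View pics/t10.png

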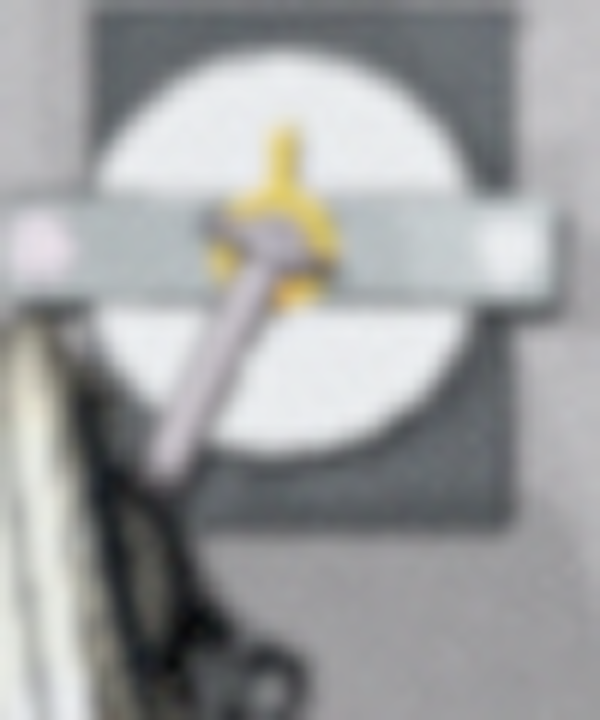

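Request:
arm_command(
  rows=[
    [0,0.02,0,0,0],
    [0,0.02,0,0,0],
    [0,0.02,0,0,0],
    [0,0.02,0,0,0],
    [0,0.008,0,0,0],
  ],
)

```text
t: 13.55
tcp_pos: [0.4941, 0.1686, 0.0959]
ee_rot: [2.669, 1.658, 0.0]
contact_force: [-0.2, 0.1, -0.6]
finger_gap: 0.116
```

```bash
python3 - <<'E'
from h import *
goto(*at(.08,-.46,.096))
t=cam("top");acc=t["img"].astype(float)
for i in range(5): acc+=cam("top")["img"]
acc/=6;t["img"]=np.clip(acc*1.6,0,255).astype(np.uint8)
crop(t,245,185,295,245,12,"pics/t11.png")
c=cam("wrist");save(c,"pics/w11.png")
s=cam("side");crop(s,230,180,350,280,6,"pics/s11.png")
goto(*at(.08,-.46,.096))
E
```

```text
t 13.55 tcp [0.4941 0.1686 0.0959] yaw 1.112 tilt 0.01 F [-0.21  0.14 -0.57] M [ 0.015 -0.     0.004] gap 0.116 q [ 0.168  0.289 -0.295  0.986 -0.     0.627]
shift scaled [ 0.0018  0.0002 -0.0003] turn scaled 0.0006
t 13.95 tcp [0.4932 0.169  0.096 ] yaw 1.112 tilt 0.01 F [ 0.07 -0.85 -1.24] M [0.023 0.009 0.017] gap 0.118 q [ 0.169  0.288 -0.297  0.986  0.     0.628]
shift scaled [0.0018 0.0039 0.0002] turn scaled 0.0010
```

View pics/t11.png

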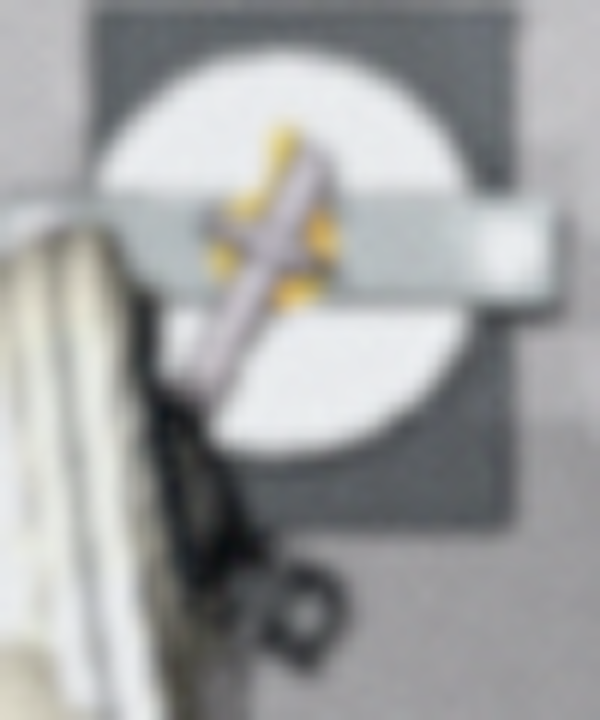

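View pics/w11.png

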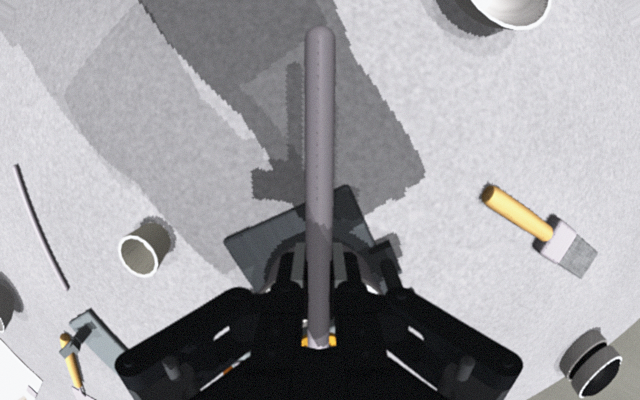

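View pics/s11.png

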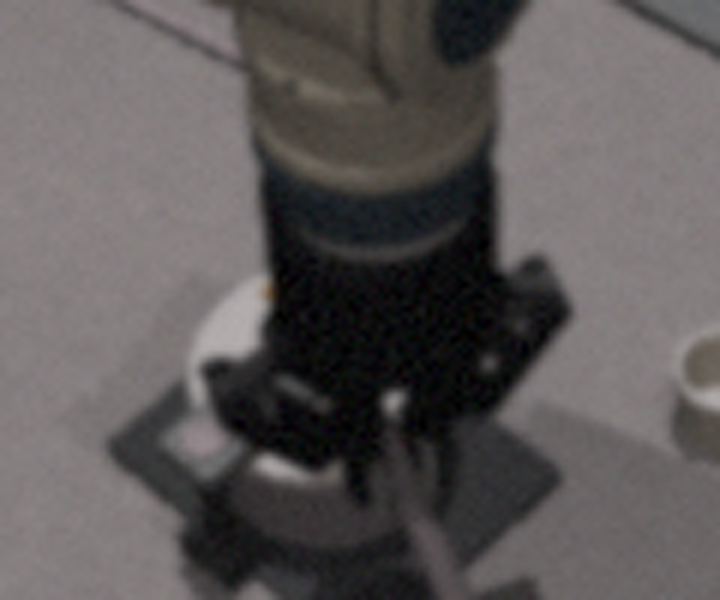

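```bash
cat >> h.py <<'E'
def sw(n=4):
    L=[]
    for i in range(n):
        o=readout.get_obs();F=o["contact_force"];M=o["ft_torque"];r=o["tcp_pos"][:2]-C
        L.append([M[2]+r[0]*F[1]-r[1]*F[0],M[2],*F]);
        if i<n-1: cams.get_image("top")
    m=R.from_rotvec(o["ee_rot"]).as_matrix();th=np.arctan2(m[1,0],m[0,0])-np.pi/2
    u=np.array([np.cos(th),np.sin(th)]);nn=np.array([-u[1],u[0]])
    print("t %.2f th %.3f s %.4f lateral %.4f z %.4f q6 %.2f"%(o["t"],th,-r@u,r@nn,o["tcp_pos"][2],o["q"][5]),"Maxis,Mz,F",np.mean(L,0).round(3),"Maxis each",np.array(L)[:,0].round(2))
E
python3 -c "
from h import *
sw()"
```

```text
t 14.10 th -0.459 s 0.0809 lateral -0.0003 z 0.0961 q6 0.63 Maxis,Mz,F [ 0.022  0.01   0.024 -0.176 -1.577] Maxis each [ 0.08 -0.02  0.    0.04]
```

Request:
arm_command(
  rows=[
    [0.032,0.002,0,0.064,0],
    [0.032,0.002,0,0.064,0],
    [0.032,0.002,0,0.064,0],
    [0.032,0.002,0,0.064,0],
    [0.032,0.002,0,0.064,0],
  ],
)

```text
t: 14.6
tcp_pos: [0.5198, 0.1991, 0.0961]
ee_rot: [2.999, 0.937, -0.0]
contact_force: [-0.4, -0.3, -1.3]
finger_gap: 0.117
```

```bash
python3 -c "
from h import *
sw()"
```

```text
t 14.75 th -0.959 s 0.0801 lateral -0.0004 z 0.0959 q6 1.17 Maxis,Mz,F [-0.01   0.     0.053  0.145 -1.092] Maxis each [ 0.03 -0.05 -0.   -0.02]
```

Free swing so far. Continue in smaller steps.

Request:
arm_command(
  rows=[
    [0.016,0.0004,0,0.032,0],
    [0.016,0.0004,0,0.032,0],
    [0.016,0.0004,0,0.032,0],
    [0,0,0,0,0],
    [0,0,0,0,0],
  ],
)

```text
t: 15.25
tcp_pos: [0.5298, 0.2047, 0.0961]
ee_rot: [3.058, 0.719, 0.0]
contact_force: [2.5, 0.4, -1.2]
finger_gap: 0.119
```

```bash
python3 -c "
from h import *
sw()"
```

```text
t 15.40 th -1.111 s 0.0798 lateral -0.0007 z 0.0961 q6 1.33 Maxis,Mz,F [ 0.006  0.148  2.028 -0.071 -1.128] Maxis each [-0.04 -0.    0.05  0.02]
```

Request:
arm_command(
  rows=[
    [0.016,0.0004,0,0.032,0],
    [0.016,0.0004,0,0.032,0],
    [0,0,0,0,0],
    [0,0,0,0,0],
    [0,0,0,0,0],
  ],
)

```text
t: 15.9
tcp_pos: [0.5373, 0.2079, 0.0961]
ee_rot: [3.091, 0.562, 0.0]
contact_force: [1.5, -0.5, -0.7]
finger_gap: 0.116
```

```bash
python3 -c "
from h import *
sw()"
```

```text
t 16.05 th -1.212 s 0.0797 lateral -0.0007 z 0.0961 q6 1.44 Maxis,Mz,F [ 0.08   0.229  2.218 -0.558 -1.376] Maxis each [0.16 0.09 0.04 0.03]
```

Request:
arm_command(
  rows=[
    [0.016,0.0004,0,0.032,0],
    [0.016,0.0004,0,0.032,0],
    [0,0,0,0,0],
    [0,0,0,0,0],
    [0,0,0,0,0],
  ],
)

```text
t: 16.55
tcp_pos: [0.5448, 0.2103, 0.096]
ee_rot: [3.115, 0.405, -0.0]
contact_force: [2.5, -1.2, -1.1]
finger_gap: 0.115
```

```bash
python3 -c "
from h import *
sw()"
```

```text
t 16.70 th -1.313 s 0.0797 lateral -0.0008 z 0.0961 q6 1.54 Maxis,Mz,F [-1.000e-03  1.530e-01  2.313e+00 -1.132e+00 -4.210e-01] Maxis each [-0.03  0.   -0.01  0.04]
```

Request:
arm_command(
  rows=[
    [0.016,0.0004,0,0.032,0],
    [0.016,0.0004,0,0.032,0],
    [0.016,0.0004,0,0.032,0],
    [0.016,0.0004,0,0.032,0],
    [0,0,0,0,0],
  ],
)

```text
t: 17.2
tcp_pos: [0.5607, 0.213, 0.0958]
ee_rot: [-3.14, -0.088, 0.001]
contact_force: [0.8, -0.3, -1.6]
finger_gap: 0.118
```

```bash
python3 -c "
from h import *
sw()
t=cam('top');acc=t['img'].astype(float)
for i in range(5): acc+=cam('top')['img']
acc/=6;t['img']=np.clip(acc*1.6,0,255).astype(np.uint8)
crop(t,245,185,295,245,12,'pics/t12.png')
c=cam('wrist');save(c,'pics/w12.png')
"
```

```text
t 17.35 th -1.513 s 0.0796 lateral -0.0009 z 0.0960 q6 1.74 Maxis,Mz,F [ 0.045  0.103  0.788 -0.832 -1.166] Maxis each [0.01 0.05 0.07 0.06]
```

View pics/t12.png

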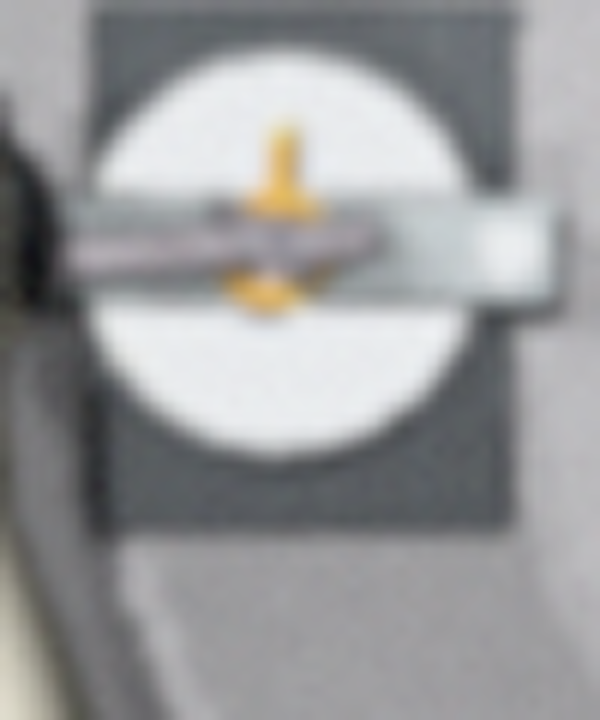

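View pics/w12.png

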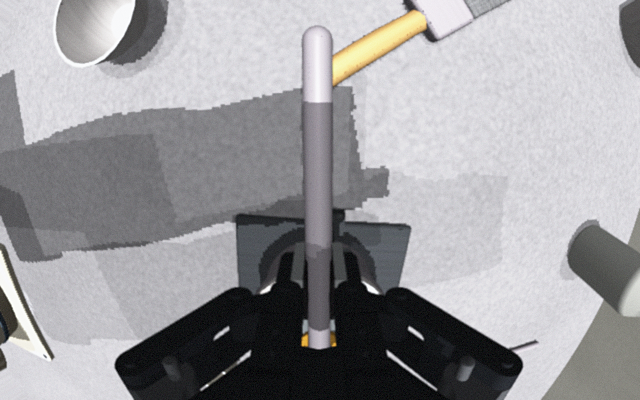

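Request:
arm_command(
  rows=[
    [0.016,0.0004,0,0.032,0],
    [0.016,0.0004,0,0.032,0],
    [0.016,0.0004,0,0.032,0],
    [0,0,0,0,0],
    [0,0,0,0,0],
  ],
)

```text
t: 18.2
tcp_pos: [0.5725, 0.2128, 0.0959]
ee_rot: [-3.138, 0.146, 0.0]
contact_force: [0.6, -0.3, -1.2]
finger_gap: 0.116
```

```bash
python3 -c "
from h import *
sw()"
```

```text
t 18.35 th -1.664 s 0.0795 lateral -0.0009 z 0.0961 q6 1.88 Maxis,Mz,F [ 0.021  0.08   0.695 -0.5   -1.317] Maxis each [-0.01 -0.01  0.07  0.03]
```

Request:
arm_command(
  rows=[
    [0.008,0.0001,0,0.016,0],
    [0.008,0.0001,0,0.016,0],
    [0,0,0,0,0],
    [0,0,0,0,0],
    [0,0,0,0,0],
  ],
)

```text
t: 18.85
tcp_pos: [0.5766, 0.2123, 0.096]
ee_rot: [-3.133, 0.226, 0.0]
contact_force: [0.6, -1.2, -1.5]
finger_gap: 0.12
```

```bash
python3 -c "
from h import *
sw()"
```

```text
t 19.00 th -1.715 s 0.0795 lateral -0.0008 z 0.0961 q6 1.93 Maxis,Mz,F [ 0.017  0.051  0.315 -0.806 -1.138] Maxis each [-0.05  0.01  0.04  0.07]
```

Request:
arm_command(
  rows=[
    [0.008,0.0001,0,0.016,0],
    [0.008,0.0001,0,0.016,0],
    [0,0,0,0,0],
    [0,0,0,0,0],
    [0,0,0,0,0],
  ],
)

```text
t: 19.5
tcp_pos: [0.5806, 0.2116, 0.096]
ee_rot: [-3.127, 0.305, 0.0]
contact_force: [0.3, -0.7, -1.1]
finger_gap: 0.117
```

```bash
python3 -c "
from h import *
sw()"
```

```text
t 19.65 th -1.765 s 0.0794 lateral -0.0008 z 0.0960 q6 1.98 Maxis,Mz,F [ 0.036  0.027 -0.248 -0.7   -1.22 ] Maxis each [-0.02  0.03  0.02  0.12]
```

Request:
arm_command(
  rows=[
    [0.008,0.0001,0,0.016,0],
    [0.008,0.0001,0,0.016,0],
    [0,0,0,0,0],
    [0,0,0,0,0],
    [0,0,0,0,0],
  ],
)

```text
t: 20.15
tcp_pos: [0.5845, 0.2107, 0.096]
ee_rot: [3.118, -0.384, 0.0]
contact_force: [-0.4, 0.4, -1.7]
finger_gap: 0.115
```

```bash
python3 -c "
from h import *
sw()"
```

```text
t 20.30 th -1.816 s 0.0794 lateral -0.0008 z 0.0961 q6 2.03 Maxis,Mz,F [ 0.034  0.02  -0.233 -0.249 -1.405] Maxis each [ 0.06  0.07 -0.06  0.07]
```

Request:
arm_command(
  rows=[
    [0,0,0,0,0],
    [0.004,0,0,0.008,0],
    [0.004,0.0001,0,0.008,0],
    [0.004,0,0,0.008,0],
    [0.004,0.0001,0,0.008,0],
  ],
)

```text
t: 20.8
tcp_pos: [0.5884, 0.2096, 0.096]
ee_rot: [-3.107, 0.464, 0.0]
contact_force: [-0.6, 0.4, -1.6]
finger_gap: 0.116
```

```bash
python3 -c "
from h import *
sw()"
```

```text
t 20.95 th -1.866 s 0.0793 lateral -0.0007 z 0.0960 q6 2.07 Maxis,Mz,F [ 0.037  0.006 -0.42  -0.058 -1.102] Maxis each [ 0.07  0.03 -0.    0.05]
```

Request:
arm_command(
  rows=[
    [0.004,0,0,0.008,0],
    [0.004,0,0,0.008,0],
    [0.004,0.0001,0,0.008,0],
    [0.004,0,0,0.008,0],
    [0.004,0.0001,0,0.008,0],
  ],
)

```text
t: 21.45
tcp_pos: [0.5932, 0.208, 0.096]
ee_rot: [-3.091, 0.561, 0.0]
contact_force: [-0.8, -0.2, -2.0]
finger_gap: 0.114
```

```bash
python3 -c "
from h import *
sw()"
```

```text
t 21.60 th -1.929 s 0.0793 lateral -0.0007 z 0.0960 q6 2.13 Maxis,Mz,F [ 0.06   0.008 -0.75  -0.147 -1.498] Maxis each [0.05 0.1  0.04 0.06]
```

Request:
arm_command(
  rows=[
    [0.004,0,0,0.008,0],
    [0.004,0,0,0.008,0],
    [0.004,0.0001,0,0.008,0],
    [0.004,0,0,0.008,0],
    [0.004,0.0001,0,0.008,0],
  ],
)

```text
t: 22.1
tcp_pos: [0.5978, 0.2061, 0.096]
ee_rot: [-3.072, 0.658, 0.0]
contact_force: [-0.7, -0.3, -1.1]
finger_gap: 0.119
```

```bash
python3 -c "
from h import *
sw()"
```

```text
t 22.25 th -1.992 s 0.0792 lateral -0.0007 z 0.0960 q6 2.19 Maxis,Mz,F [ 0.042  0.003 -0.641 -0.241 -1.395] Maxis each [ 0.02  0.06 -0.01  0.1 ]
```

Request:
arm_command(
  rows=[
    [0.004,0,0,0.008,0],
    [0.004,0,0,0.008,0],
    [0.004,0.0001,0,0.008,0],
    [0.004,0,0,0.008,0],
    [0.004,0.0001,0,0.008,0],
  ],
)

```text
t: 22.75
tcp_pos: [0.6022, 0.2039, 0.096]
ee_rot: [3.05, -0.754, -0.0]
contact_force: [-0.7, 0.4, -1.2]
finger_gap: 0.117
```

```bash
python3 -c "
from h import *
sw()"
```

```text
t 22.90 th -2.055 s 0.0791 lateral -0.0007 z 0.0960 q6 2.25 Maxis,Mz,F [ 0.038 -0.031 -0.747  0.451 -1.343] Maxis each [0.01 0.01 0.08 0.06]
```

Request:
arm_command(
  rows=[
    [0.004,0,0,0.008,0],
    [0.004,0,0,0.008,0],
    [0.004,0.0001,0,0.008,0],
    [0.004,0,0,0.008,0],
    [0.004,0.0001,0,0.008,0],
  ],
)

```text
t: 23.4
tcp_pos: [0.6066, 0.2014, 0.096]
ee_rot: [-3.024, 0.85, 0.0]
contact_force: [-1.1, 0.2, -1.4]
finger_gap: 0.116
```

```bash
python3 -c "
from h import *
sw()"
```

```text
t 23.55 th -2.118 s 0.0791 lateral -0.0006 z 0.0960 q6 2.31 Maxis,Mz,F [ 0.07  -0.017 -1.038  0.414 -1.262] Maxis each [0.11 0.02 0.12 0.03]
```

Request:
arm_command(
  rows=[
    [0.004,0,0,0.008,0],
    [0.004,0,0,0.008,0],
    [0.004,0.0001,0,0.008,0],
    [0.004,0,0,0.008,0],
    [0.004,0.0001,0,0.008,0],
  ],
)

```text
t: 24.05
tcp_pos: [0.6108, 0.1986, 0.096]
ee_rot: [-2.996, 0.944, 0.0]
contact_force: [-1.2, 0.4, -1.3]
finger_gap: 0.119
```

```bash
python3 -c "
from h import *
sw()"
```

```text
t 24.20 th -2.180 s 0.0790 lateral -0.0006 z 0.0960 q6 2.36 Maxis,Mz,F [ 0.058 -0.049 -1.299  0.493 -1.69 ] Maxis each [ 0.1   0.02 -0.06  0.17]
```

Request:
arm_command(
  rows=[
    [0.004,0,0,0.008,0],
    [0.004,0,0,0.008,0],
    [0.004,0.0001,0,0.008,0],
    [0.004,0,0,0.008,0],
    [0.004,0.0001,0,0.008,0],
  ],
)

```text
t: 24.7
tcp_pos: [0.6148, 0.1956, 0.096]
ee_rot: [-2.965, 1.038, 0.0]
contact_force: [-1.5, 1.1, -2.0]
finger_gap: 0.113
```

```bash
python3 -c "
from h import *
sw()"
```

```text
t 24.85 th -2.243 s 0.0790 lateral -0.0006 z 0.0960 q6 2.42 Maxis,Mz,F [ 0.09  -0.053 -1.616  0.879 -1.893] Maxis each [0.13 0.11 0.12 0.01]
```

Request:
arm_command(
  rows=[
    [0.004,0,0,0.008,0],
    [0.004,0,0,0.008,0],
    [0.004,0.0001,0,0.008,0],
    [0.004,0,0,0.008,0],
    [0.004,0.0001,0,0.008,0],
  ],
)

```text
t: 25.35
tcp_pos: [0.6185, 0.1924, 0.096]
ee_rot: [2.931, -1.13, -0.0]
contact_force: [-2.0, -0.1, -1.6]
finger_gap: 0.112
```

```bash
python3 -c "
from h import *
sw()"
```

```text
t 25.50 th -2.306 s 0.0789 lateral -0.0005 z 0.0960 q6 2.48 Maxis,Mz,F [ 0.098 -0.057 -2.024  0.681 -1.703] Maxis each [0.06 0.18 0.04 0.11]
```

Request:
arm_command(
  rows=[
    [0.004,0,0,0.008,0],
    [0.004,0,0,0.008,0],
    [0.004,0.0001,0,0.008,0],
    [0.004,0,0,0.008,0],
    [0,0,0,0,0],
  ],
)

```text
t: 26.0
tcp_pos: [0.6215, 0.1895, 0.096]
ee_rot: [-2.902, 1.203, 0.0]
contact_force: [-2.5, 1.1, -2.0]
finger_gap: 0.116
```

```bash
python3 -c "
from h import *
sw()"
```

```text
t 26.15 th -2.356 s 0.0789 lateral -0.0005 z 0.0960 q6 2.52 Maxis,Mz,F [ 0.12  -0.049 -2.261  0.753 -1.898] Maxis each [0.16 0.07 0.11 0.14]
```

Request:
arm_command(
  rows=[
    [0.004,0,0,0.008,0],
    [0.004,0,0,0.008,0],
    [0.004,0.0001,0,0.008,0],
    [0.004,0,0,0.008,0],
    [0,0,0,0,0],
  ],
)

```text
t: 26.65
tcp_pos: [0.624, 0.1868, 0.0959]
ee_rot: [-2.871, 1.275, 0.001]
contact_force: [-2.9, 2.7, -2.0]
finger_gap: 0.116
```

```bash
python3 -c "
from h import *
sw()"
```

```text
t 26.80 th -2.406 s 0.0789 lateral -0.0006 z 0.0960 q6 2.57 Maxis,Mz,F [ 0.352 -0.012 -3.49   3.062 -2.141] Maxis each [0.3  0.36 0.37 0.38]
```

```bash
cat >> h.py <<'E'
def topavg(n=8):
    t=cam("top");a=t["img"].astype(float)
    for i in range(n-1): a+=cams.get_image("top")["color"]
    a/=n;t["acc"]=a;t["img"]=np.clip(a*1.6,0,255).astype(np.uint8);return t
def ptr(a):
    # yellow strength = (r+g)/2-b weighted column centroid of the pointer rows
    y=np.clip((a[:,:,0]+a[:,:,1])/2-a[:,:,2]-12,0,None)
    return [(r,round(float((y[r,262:275]*np.arange(262,275)).sum()/max(y[r,262:275].sum(),1e-6)),2),round(float(y[r,262:275].sum()),0)) for r in range(194,202)]
E
python3 -c "
from h import *
b=np.load('t8.npz')['acc'];print(ptr(b))
t=topavg(8);print(ptr(t['acc']));crop(t,245,185,295,245,12,'pics/t13.png');sw(2)"
```

```text
[(194, 0.0, 0.0), (195, 268.29, 10.0), (196, 268.11, 59.0), (197, 268.07, 84.0), (198, 268.02, 84.0), (199, 267.99, 89.0), (200, 267.89, 125.0), (201, 267.76, 210.0)]
[(194, 0.0, 0.0), (195, 268.24, 7.0), (196, 268.13, 52.0), (197, 268.09, 76.0), (198, 268.04, 74.0), (199, 268.04, 69.0), (200, 268.29, 56.0), (201, 269.16, 78.0)]
t 27.25 th -2.406 s 0.0788 lateral -0.0006 z 0.0960 q6 2.57 Maxis,Mz,F [ 0.38  -0.025 -3.408  3.844 -2.397] Maxis each [0.4  0.36]
```

View pics/t13.png

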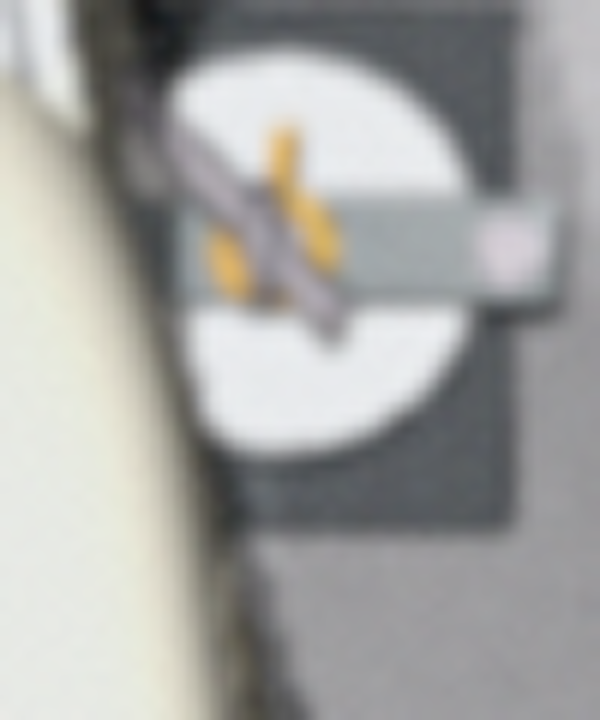

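Request:
arm_command(
  rows=[
    [0.004,0,0,0.008,0],
    [0.004,0,0,0.008,0],
    [0.004,0.0001,0,0.008,0],
    [0,0,0,0,0],
    [0,0,0,0,0],
  ],
)

```text
t: 27.75
tcp_pos: [0.626, 0.1846, 0.096]
ee_rot: [-2.847, 1.328, 0.001]
contact_force: [-3.6, 3.7, -2.3]
finger_gap: 0.116
```

```bash
python3 -c "
from h import *
t=topavg(6);print(ptr(t['acc'])[2:6]);sw(2)"
```

```text
[(196, 268.32, 46.0), (197, 268.25, 73.0), (198, 268.19, 74.0), (199, 268.21, 58.0)]
t 28.10 th -2.444 s 0.0788 lateral -0.0006 z 0.0960 q6 2.60 Maxis,Mz,F [ 0.449  0.033 -4.168  3.389 -2.763] Maxis each [0.48 0.42]
```

Request:
arm_command(
  rows=[
    [0.004,0,0,0.008,0],
    [0.004,0,0,0.008,0],
    [0.004,0.0001,0,0.008,0],
    [0.004,0,0,0.008,0],
    [0,0,0,0,0],
  ],
)

```text
t: 28.6
tcp_pos: [0.6285, 0.1814, 0.096]
ee_rot: [-2.812, 1.4, 0.001]
contact_force: [-4.2, 3.0, -2.5]
finger_gap: 0.116
```

```bash
python3 -c "
from h import *
t=topavg(6);print(ptr(t['acc'])[2:6]);sw(2);crop(t,245,185,295,245,12,'pics/t14.png')"
```

```text
[(196, 268.94, 49.0), (197, 268.85, 71.0), (198, 268.65, 65.0), (199, 268.49, 50.0)]
t 28.95 th -2.494 s 0.0788 lateral -0.0006 z 0.0960 q6 2.65 Maxis,Mz,F [ 0.377 -0.039 -4.422  3.256 -2.315] Maxis each [0.36 0.39]
```

View pics/t14.png

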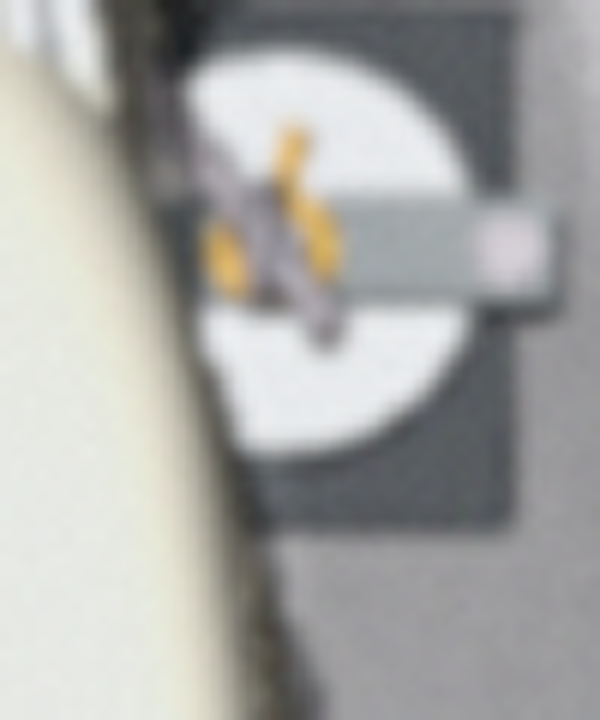

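Request:
arm_command(
  rows=[
    [-0.016,0.0004,0,-0.032,0],
    [-0.016,0.0004,0,-0.032,0],
    [-0.0315,0.0016,0,-0.064,0],
    [-0.0315,0.0016,0,-0.064,0],
    [0,0,0,0,0],
  ],
)

```text
t: 29.45
tcp_pos: [0.612, 0.1979, 0.0965]
ee_rot: [2.992, -0.959, 0.003]
contact_force: [0.4, 0.8, -0.8]
finger_gap: 0.121
```

```bash
python3 -c "
from h import *
sw(3)"
```

```text
t 29.55 th -2.196 s 0.0791 lateral 0.0002 z 0.0965 q6 2.38 Maxis,Mz,F [ 0.015 -0.013 -0.105  0.449 -1.231] Maxis each [-0.02  0.04  0.02]
```

Request:
arm_command(
  rows=[
    [-0.0315,0.0016,0,-0.064,0],
    [-0.0315,0.0016,0,-0.064,0],
    [-0.0315,0.0016,0,-0.064,0],
    [-0.0315,0.0016,0,-0.064,0],
    [0,0,0,0,0],
  ],
)

```text
t: 30.05
tcp_pos: [0.5831, 0.2105, 0.0963]
ee_rot: [3.122, -0.346, 0.001]
contact_force: [0.2, 0.8, -0.7]
finger_gap: 0.118
```

```bash
python3 -c "
from h import *
sw(3)
t=topavg(6);print(ptr(t['acc'])[2:6]);crop(t,245,185,295,245,12,'pics/t15.png');sw(2)"
```

```text
t 30.15 th -1.795 s 0.0789 lateral 0.0002 z 0.0963 q6 2.01 Maxis,Mz,F [-0.037 -0.008  0.301 -0.334 -1.124] Maxis each [-0.02 -0.02 -0.07]
[(196, 268.92, 49.0), (197, 268.85, 72.0), (198, 268.66, 66.0), (199, 268.49, 50.0)]
t 30.50 th -1.792 s 0.0790 lateral -0.0000 z 0.0960 q6 2.00 Maxis,Mz,F [ 0.013  0.047  0.304 -0.612 -1.714] Maxis each [0.01 0.02]
```

View pics/t15.png

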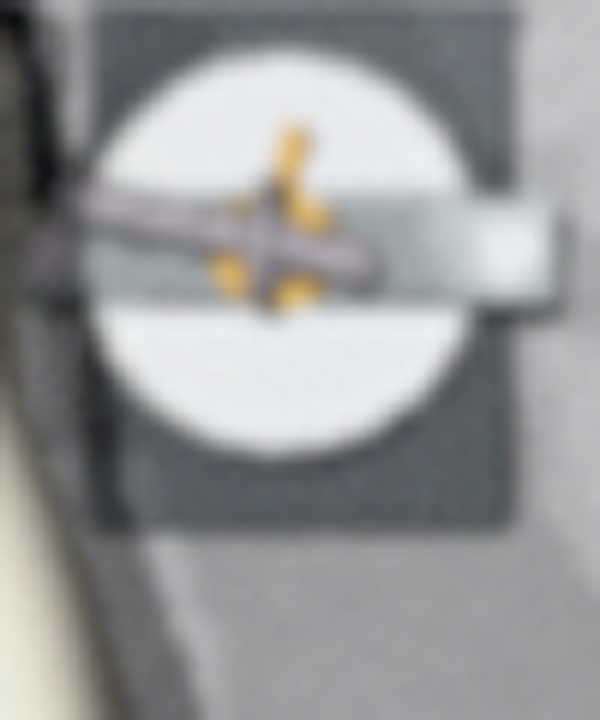

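Request:
arm_command(
  rows=[
    [0,-0.02,0,0,0],
    [0,-0.03,0,0,0],
    [0,-0.03,0,0,0],
    [0,-0.03,0,0,0],
    [0,-0.03,0,0,0],
  ],
)

```text
t: 31.0
tcp_pos: [0.5908, 0.2457, 0.0959]
ee_rot: [-3.123, 0.344, 0.0]
contact_force: [0.0, 0.0, -2.3]
finger_gap: 0.117
```

```bash
python3 -c "
from h import *
sw(1)"
```

```text
t 31.00 th -1.790 s 0.1149 lateral -0.0003 z 0.0959 q6 2.05 Maxis,Mz,F [ 0.069  0.071  0.024  0.034 -2.318] Maxis each [0.07]
```

Request:
arm_command(
  rows=[
    [0,-0.04,0,0,0],
    [0,-0.05,0,0,0],
    [0,-0.05,0,0,0],
    [0,-0.05,0,0,0],
    [0,0,0,0,0],
  ],
)

```text
t: 31.5
tcp_pos: [0.6012, 0.293, 0.0957]
ee_rot: [-3.123, 0.342, -0.0]
contact_force: [0.4, -0.1, -1.4]
finger_gap: 0.112
```

```bash
python3 -c "
from h import *
sw(1)
t=topavg(4);print(ptr(t['acc'])[2:6]);crop(t,225,185,295,245,11,'pics/t16.png')
state()"
```

```text
t 31.50 th -1.789 s 0.1634 lateral -0.0002 z 0.0957 q6 2.12 Maxis,Mz,F [-0.073 -0.     0.425 -0.149 -1.385] Maxis each [-0.07]
[(196, 268.93, 57.0), (197, 268.86, 80.0), (198, 268.67, 72.0), (199, 268.51, 52.0)]
t 31.70 tcp [0.6009 0.2909 0.0959] yaw -0.220 tilt 0.02 F [ 0.1  -0.23 -1.03] M [-0.003 -0.01   0.011] gap 0.117 q [ 0.325  0.518  0.078  1.131 -0.     2.116]
```

View pics/t16.png

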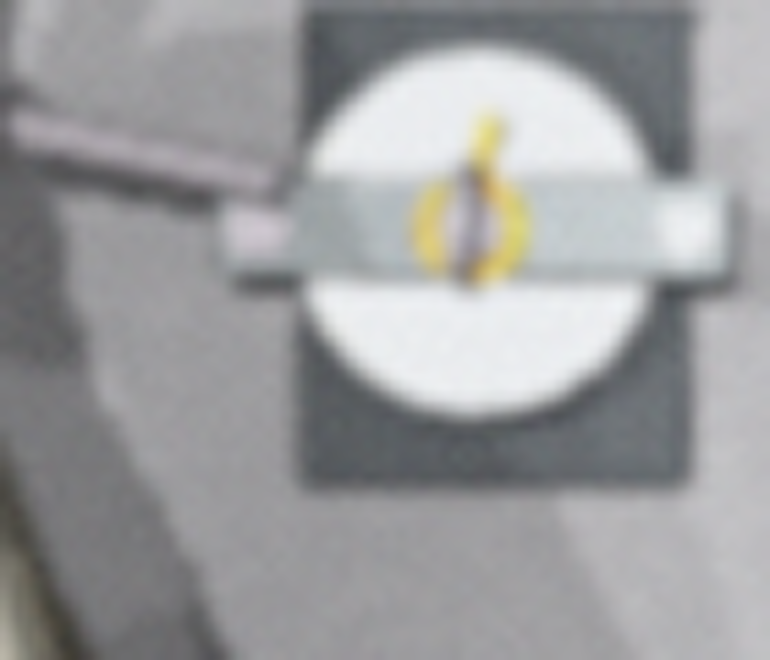

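Request:
arm_command(
  rows=[
    [0,0,-0.1,0,0],
    [0,0,-0.15,0,0],
    [0,0,-0.15,0,0],
    [0,0,-0.14,0,0],
    [0,0,0,-0.09,0],
  ],
)

```text
t: 32.2
tcp_pos: [0.6025, 0.2911, 0.2369]
ee_rot: [-3.136, 0.123, -0.012]
contact_force: [1.3, 0.5, -0.4]
finger_gap: 0.115
```

Request:
arm_command(
  rows=[
    [0,0,0,-0.092,0],
    [0,0,0,-0.092,0],
    [0,0,0,-0.092,0],
    [0,0,0,-0.092,0],
    [0,0,0,-0.092,0],
  ],
)

```text
t: 32.7
tcp_pos: [0.601, 0.2905, 0.2312]
ee_rot: [2.977, 1.002, -0.0]
contact_force: [-0.1, 0.5, -0.6]
finger_gap: 0.117
```

Request:
arm_command(
  rows=[
    [0,0,0,-0.092,0],
    [0,0,0,-0.092,0],
    [0,0,0,-0.092,0],
    [0,0,0,-0.092,0],
    [0,0,0,-0.092,0],
  ],
)

```text
t: 33.2
tcp_pos: [0.601, 0.2905, 0.2312]
ee_rot: [2.431, 1.99, -0.0]
contact_force: [1.4, -0.2, -0.8]
finger_gap: 0.114
```

Request:
arm_command(
  rows=[
    [0,0,0,-0.092,0],
    [0,0,0,-0.088,0],
    [0,0,0,0,0],
    [0,0,0,0,0],
    [0,0,0,0,0],
  ],
)

```text
t: 33.7
tcp_pos: [0.6011, 0.2909, 0.2311]
ee_rot: [2.136, 2.303, -0.0]
contact_force: [0.2, 0.3, -1.4]
finger_gap: 0.115
```

```bash
python3 -c "
from h import *
goto([.580,-.1843,.234],1.645)"
```

```text
t 33.70 tcp [0.6011 0.2909 0.2311] yaw 1.646 tilt 0.0 F [ 0.24  0.34 -1.36] M [0.043 0.019 0.003] gap 0.115 q [ 0.325  0.468  0.34   1.443 -0.     0.25 ]
shift scaled [-1.8892 -0.2266 -0.0116] turn scaled 0.0006
```

Request:
arm_command(
  rows=[
    [-0.1,-0.012,0,0,0],
    [-0.15,-0.018,0,0,0],
    [-0.15,-0.018,0,0,0],
    [-0.15,-0.018,0,0,0],
    [-0.15,-0.018,0,0,0],
  ],
)

```text
t: 34.2
tcp_pos: [0.5935, 0.1137, 0.2312]
ee_rot: [2.135, 2.304, 0.0]
contact_force: [0.1, -0.6, -1.8]
finger_gap: 0.119
```

Request:
arm_command(
  rows=[
    [-0.15,-0.018,0,0,0],
    [-0.15,-0.018,0,0,0],
    [-0.15,-0.018,0,0,0],
    [-0.15,-0.018,0,0,0],
    [-0.15,-0.018,0,0,0],
  ],
)

```text
t: 34.7
tcp_pos: [0.5858, -0.0752, 0.2312]
ee_rot: [2.135, 2.304, 0.0]
contact_force: [0.9, -0.9, -1.5]
finger_gap: 0.117
```

Request:
arm_command(
  rows=[
    [-0.15,-0.018,0,0,0],
    [-0.15,-0.018,0,0,0],
    [-0.139,-0.017,0,0,0],
    [0,0,0,0,0],
    [0,0,0,0,0],
  ],
)

```text
t: 35.2
tcp_pos: [0.5813, -0.1848, 0.2308]
ee_rot: [-2.136, -2.303, -0.0]
contact_force: [0.0, -0.7, -1.0]
finger_gap: 0.119
```

```bash
python3 -c "
from h import *
c=cam('wrist');save(c,'pics/w17.png');np.savez('w17.npz',**c)
goto([.581,-.1843,.09],1.645)"
```

```text
t 35.25 tcp [ 0.5814 -0.1839  0.231 ] yaw 1.648 tilt 0.03 F [ 0.29 -0.6  -1.79] M [0.037 0.008 0.   ] gap 0.115 q [-0.444  0.363  0.172  1.38   0.    -0.521]
shift scaled [-0.0017 -0.0017  0.5638] turn scaled 0.0016
```

View pics/w17.png

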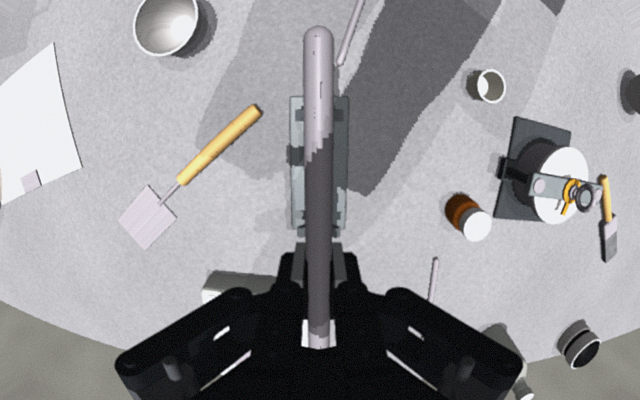

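Request:
arm_command(
  rows=[
    [0,0,0.15,0,0],
    [0,0,0.18,0,0],
    [0,0,0.15,0,0],
    [0,0,0.1,0,0],
    [0,0,0.1,0,0],
  ],
)

```text
t: 35.75
tcp_pos: [0.5815, -0.1823, 0.0599]
ee_rot: [-2.131, -2.308, -0.0]
contact_force: [-0.2, -0.3, -1.0]
finger_gap: 0.116
```

Request:
arm_command(
  rows=[
    [0,0,0.04,0,0],
    [0,0,0,0,0],
    [0,0,0,0,0],
    [0,0,0,0,0],
    [0,0,0,0,0],
  ],
)

```text
t: 36.25
tcp_pos: [0.5822, -0.1842, 0.0523]
ee_rot: [2.131, 2.306, 0.001]
contact_force: [-0.2, 0.2, -0.4]
finger_gap: 0.117
```

```bash
python3 -c "
from h import *
goto([.580,-.1843,.0295],1.645)"
```

```text
t 36.25 tcp [ 0.5822 -0.1842  0.0523] yaw 1.649 tilt 0.12 F [-0.15  0.17 -0.36] M [-0.023  0.005 -0.009] gap 0.117 q [-0.444  0.46  -0.145  0.963  0.    -0.522]
shift scaled [ 0.0005 -0.0088  0.0911] turn scaled 0.0028
```

Request:
arm_command(
  rows=[
    [0,-0.004,0.03,0.002,0],
    [0,0,0.03,0,0],
    [0,0,0.02,0,0],
    [0,0,0,0,0],
    [0,0,0,0,0],
  ],
)

```text
t: 36.75
tcp_pos: [0.5804, -0.1841, 0.0308]
ee_rot: [-2.136, -2.303, 0.0]
contact_force: [-0.3, 0.5, -0.6]
finger_gap: 0.116
```

```bash
python3 -c "
from h import *
goto([.580,-.1843,.0295],1.645)"
```

```text
t 36.75 tcp [ 0.5804 -0.1841  0.0308] yaw 1.646 tilt 0.04 F [-0.3   0.5  -0.63] M [ 0.009 -0.021 -0.013] gap 0.116 q [-0.445  0.479 -0.176  0.917  0.    -0.52 ]
shift scaled [-0.0007 -0.0018  0.005 ] turn scaled 0.0007
```

Request:
arm_command(
  rows=[
    [0,0,0.004,0,0],
    [0,0,0.003,0,0],
    [0,0,0,0,0],
    [0,0,0,0,0],
    [0,0,0,0,0],
  ],
)

```text
t: 37.25
tcp_pos: [0.5807, -0.1843, 0.0295]
ee_rot: [2.136, 2.303, 0.0]
contact_force: [0.1, -0.3, 0.3]
finger_gap: 0.12
```

```bash
python3 -c "
from h import *
goto([.580,-.1843,.0295],1.645)"
```

```text
t 37.25 tcp [ 0.5807 -0.1843  0.0295] yaw 1.646 tilt 0.03 F [ 0.12 -0.31  0.3 ] M [-0.147 -0.055 -0.013] gap 0.120 q [-0.445  0.48  -0.178  0.913 -0.    -0.52 ]
shift scaled [ 0.     -0.0028 -0.0001] turn scaled 0.0007
```

Request:
arm_command(
  rows=[
    [0,0,0,0,0.2],
    [0,0,0,0,0.4],
    [0,0,0,0,0.7],
    [0,0,0,0,0.9],
    [0,0,0,0,1],
  ],
)

```text
t: 37.75
tcp_pos: [0.5805, -0.1841, 0.0292]
ee_rot: [-2.136, -2.304, -0.0]
contact_force: [1.2, -0.1, 0.9]
finger_gap: 0.87
```

Request:
arm_command(
  rows=[
    [0,0,0,0,1],
    [0,0,0,0,1],
    [0,0,0,0,1],
    [0,0,0,0,1],
    [0,0,0,0,1],
  ],
)

```text
t: 38.25
tcp_pos: [0.5806, -0.1841, 0.0293]
ee_rot: [2.136, 2.304, -0.0]
contact_force: [-0.2, 0.2, 0.4]
finger_gap: 1.003
```

Request:
arm_command(
  rows=[
    [0,0,-0.08,0,1],
    [0,0,-0.16,0,1],
    [0,0,-0.18,0,1],
    [0,0,-0.18,0,1],
    [0,0,-0.18,0,1],
  ],
)

```text
t: 38.75
tcp_pos: [0.5802, -0.184, 0.2262]
ee_rot: [2.136, 2.304, 0.0]
contact_force: [0.4, -0.0, -0.2]
finger_gap: 0.998
```

Request:
arm_command(
  rows=[
    [0,0,-0.03,0,1],
    [0,0,0,0,1],
    [0,0,0,0,1],
    [0,0,0,0,1],
    [0,0,0,0,1],
  ],
)

```text
t: 39.25
tcp_pos: [0.5802, -0.184, 0.2302]
ee_rot: [-2.135, -2.302, 0.001]
contact_force: [0.1, 0.2, -0.2]
finger_gap: 1.001
```

```bash
python3 - <<'E'
from h import *
state()
c=cam("wrist");save(c,"pics/w18.png");np.savez("w18.npz",**c)
crop(c,270,50,380,270,2.7,"pics/w18r.png")
t=topavg(6);print(ptr(t['acc'])[1:7]);crop(t,245,160,395,260,5,"pics/t18.png")
E
```

```text
t 39.25 tcp [ 0.5802 -0.184   0.2302] yaw 1.646 tilt 0.15 F [ 0.09  0.16 -0.21] M [-0.044 -0.003 -0.   ] gap 1.001 q [-0.445  0.362  0.17   1.381  0.    -0.52 ]
[(195, 268.94, 8.0), (196, 268.92, 56.0), (197, 268.86, 81.0), (198, 268.67, 71.0), (199, 268.5, 54.0), (200, 268.64, 40.0)]
```

View pics/w18r.png

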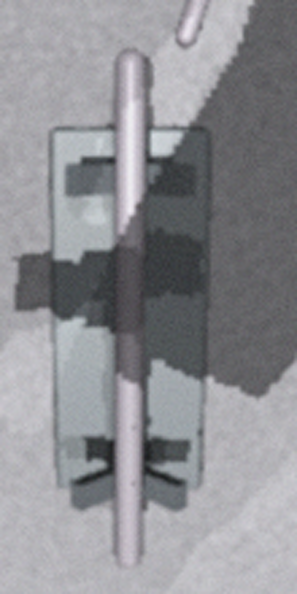

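View pics/t18.png

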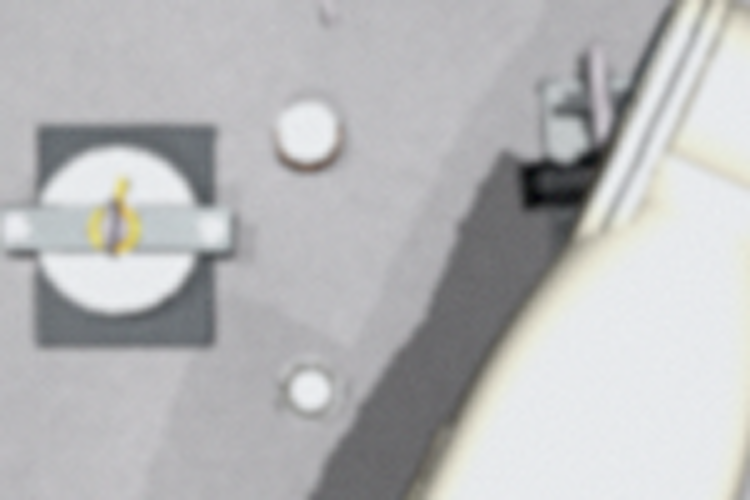

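```bash
python3 - <<'E'
from h import *
c=dict(np.load("w18.npz"));W=lambda u,v:(c,270+u/2.7-.3,50+v/2.7-.3)
a=onz(*W(131,53),.0485);b=onz(*W(127,563),.0485);print((a+b)/2,np.linalg.norm(a-b),np.arctan2(b[1]-a[1],b[0]-a[0]))
print(bot.close_job())
E
```

```text
[ 0.57951761 -0.18461008  0.0485    ] 0.2167975388295081 0.06743560949136669
the job is handed in; nothing more can be done
None
```

The eye is screwed home, the bar is back in its rest, and the job is handed in; no verdict was reported.

**What I did**
- I gripped the bar at its middle and slid it through the loop.
- I then swung it clockwise about 2.03 rad, from a heading of -0.46 to -2.49 rad. The first contact showed after about 0.65 rad.
- The free eye resisted with about 0.03–0.12 N m. Near the end this jumped to 0.35–0.45 N m, which I took as the shoulder meeting the washer.
- I went on in small steps of 0.04 to 0.05 rad until the pointer moved, swung the bar back to centre, drew it out and laid it in the notches. I handed in at about 40 s of the 72 s allowed.

**Last checks**
- **Pointer:** it moved about 0.8 pixel in the top view, or 2.6 mm at the tip. It read the same after the bar was out and again just before hand-in.
- **Bar:** its middle is at (0.5795, -0.1846) and its angle is 0.067 rad. Before I took it, those were (0.5798, -0.1843) and 0.072 rad. The wrist picture shows it in both notches.
- **Gripper:** it was open and lifted clear, 0.23 m up.
- **Bystanders:** the crucible and jar looked unmoved in the last top view. The tins, brush and spatula were seen in the wrist view before I laid the bar down, but I did not measure any of them.

**Disagreements and limits**
- The first estimates of the loop's direction ranged from -0.20 to -0.51 rad. I inserted at -0.46, well inside the 0.75 rad of slack.
- One two-view estimate of the bar's height came out at 63 mm because the two wrist views were badly placed. The other views gave 47 to 52 mm, which fits the stated 48.5 mm.
- I could not measure the eye's height directly. That the shoulder is down rests on the torque jump and the pointer's movement.

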